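Kit three bolts and grease the bearing block

ROBOT

A 6-joint arm with a two-finger parallel gripper is mounted at the origin on the work surface. World frame = base frame: x ahead of the robot, y to its left, z up, the work surface at z = 0. Lengths are in mm, angles in rad, forces in N, time in s.
With the tool pointing down it reaches from about 275 to 750 mm from the base axis. Payload 10.2 kg.
Tool frame: the origin (TCP) lies between the finger pads, 19 mm behind the fingertips; this is the grasp point; x points along the fingers, z is the direction in which the jaws open and shut, and the axes are right-handed (so a half turn about x gives the same grasp; the last joint's range is limited). The gripper opens to 85 mm and grips with 20 to 120 N. Pads are 22 mm wide; open, the fingers measure 114 mm over their backs; the gripper's body (76 mm by 85 mm) begins 54 mm behind the grasp point. The pads swing forward as they close: fully open they stand 13 mm farther back than shut.
Start: joints at [-1.379, 0.313, 1.498, -0, 1.331, -0.223], TCP at [211.567, -480.49, 249.994] pointing down, gripper open.
Joint ranges: [-2.94, 2.94], [-0.97, 2.17], [0.19, 2.56], [-1.23, 4.37], [0.02, 3.11], [-2.88, 2.88]. Speed limits (rad/s): [2.39, 2.39, 3.01, 3.14, 3.14, 3.14].

INTERFACE

Orientations are given as a unit quaternion [w, x, y, z].
In Python, from rig import sense, capture, calibration, finish_job gives the robot as it stands.
- The arm moves only by the shell command python3 -m jog 'ROWS' [FORCE]. ROWS is JSON, a list of rows, each an object with "linear": the shift along the tool's x, y, z scaled (see below), a list of three; "rotation": the turn, a rotation vector about the tool's x, y, z scaled (see below), a list of three; "grip": the finger opening in mm, from 0 to 85.4. A call has 1 to 20 rows; each row is the pose to reach, as a shift and turn from the pose measured when the call began, along the tool's axes at that moment; what a row does not reach only later rows make up. The controller multiplies each number of a shift by 0.3 m and each number of a turn by 0.5 rad. A row lasts 1/12 s, in which the tool goes at most 41.7 mm and 7.16 degrees, less where a joint would pass 70% of its speed; a pose out of reach is approached as far as the arm can. A call with a number of a shift or a turn outside -1 to 1 is refused whole. A call with a gripper value outside its range is refused whole. The fingers move at their own pace and stop on an object; FORCE is the grip in N (left out, the last holds). Time passes only in rows, so rows that repeat a pose let the fingers close. It gives the time, the measured TCP pose, the force and the opening at its end, in the units of the state.
- sense(): the state, without advancing time (a new reading comes with each control period).
- capture(name): name is "scene" or "side" or "wrist"; returns (picture, depth): 384x512x3 uint8, red, green, blue; 384x512 float32, mm along the optical axis (not along the pixel's ray), 0 where there is no reading.
- calibration(name): a dict with "intrinsics" (3x3 intrinsics, pixels), "world_from_camera" (4x4, takes a point from camera to world coordinates). Camera axes: x right, y up, looking along -z (the intrinsics and any distortion apply to the point x, -y, -z); pixel columns grow to the right and rows downward; lengths in mm; the calibration is good to about 2 mm. A picture is of the moment at which its call begins: read the wrist's pose just before it. calibration takes no time and is no camera call; for the wrist camera it gives the pose at the moment of the call.
- finish_job(): hands the job in, once; it reports no verdict.
The state is a dict: "time_s": time; "joints": joint angles; "dq": joint speeds; "tau": joint torques, N m; "eef_pos": TCP position; "ee_rot": TCP orientation; "force": force on the tool from outside, world axes, zero at the start; "wrist_torque": the same for the moment, N m; "grip_width": opening from 0.0 (shut) to 1.0 (fully open).
Only numpy, scipy, OpenCV 4.12 (cv2) and the standard library are available. Lean on these libraries where they do the work, as an engineer would, in place of code of your own. Each camera call takes 0.05 s, during which the arm holds its last target.

TASK

Get the bearing block ready for fitting: first count three of the four bolts from the pad into the kit tray, no more and no fewer. Then take the push grease gun out of its stand and press its coupler squarely, in line with the nipple, onto the tilted nipple on the block until it snaps on, and keep pushing until the gun's spring is about half compressed. Finish while still holding the gun there, gripped and pressed on, and leave the mouse, jar and screwdriver where they are.

Things in the scene. Friction and masses are not known exactly. Their poses are not given: they have to be found in the camera images.
- bolt0: One of four identical loose steel hex bolts, at the start standing upside down (head below, shank straight up) on the pad: head 20 mm wide and 8 mm high, shank 12 mm diameter and 40 mm long, 48 mm in all, 60 g. Origin: centre of the head's outer face (its underside as it stands); z runs along the shank, away from the head.
- bolt1: One of four identical loose steel hex bolts, at the start standing upside down (head below, shank straight up) on the pad: head 20 mm wide and 8 mm high, shank 12 mm diameter and 40 mm long, 48 mm in all, 60 g. Origin: centre of the head's outer face (its underside as it stands); z runs along the shank, away from the head.
- bolt2: One of four identical loose steel hex bolts, at the start standing upside down (head below, shank straight up) on the pad: head 20 mm wide and 8 mm high, shank 12 mm diameter and 40 mm long, 48 mm in all, 60 g. Origin: centre of the head's outer face (its underside as it stands); z runs along the shank, away from the head.
- bolt3: One of four identical loose steel hex bolts, at the start standing upside down (head below, shank straight up) on the pad: head 20 mm wide and 8 mm high, shank 12 mm diameter and 40 mm long, 48 mm in all, 60 g. Origin: centre of the head's outer face (its underside as it stands); z runs along the shank, away from the head.
- pad: Fixed grey bench pad, 170 x 170 x 4 mm, on which the four bolts stand in a 2 by 2 grid of about 80 mm pitch (each up to 8 mm off). Origin: centre of its underside, on the bench.
- tray: Fixed open aluminium kit tray, 160 mm (its x) x 115 mm (its y) x 22 mm high outside, walls and floor 3 mm thick, inside 154 x 109 mm. Origin: centre of its underside, on the bench.
- stand: Fixed gun stand: an upright aluminium tube, 54 mm outside and 42 mm inside diameter, its top rim 100 mm above the bench, on a 100 x 100 x 4 mm foot plate. The gun hangs in it by its flange. Origin: centre of the foot's underside, on the bench.
- gun: Loose push grease gun, round, 143 mm long, 420 g, hanging coupler down in the stand. Origin: centre of the barrel's lower end; z along its axis, away from the coupler. Along z: barrel 34 mm diameter, 0 to 45 mm; flange 52 mm, 45 to 51 mm; black grip 26 mm, 51 to 95 mm (the end). Grip it across the black grip, fingertips just above or on the flange, which then takes the push.
- gun_grip (a point): Point on the gun's axis in the middle of its black grip, 22 mm above the flange's upper face (73 mm along z from the gun's origin). With the tool centre point here the fingertips clear the flange by about 3 mm.
- coupler_mouth (a point): Centre of the coupler's open mouth, on the gun's axis, the lowest point of the gun (48 mm below the gun's origin while the spring is relaxed). The coupler is a steel cup, 32 mm outside and 24 mm bore; four small sprung jaws inside it, 4 mm behind the mouth, leave a 12 mm opening.
- coupler_seat (a point): Point on the gun's axis 11 mm inside the mouth (37 mm below the gun's origin while relaxed): the centre of the nipple's ball lies here once the jaws have snapped over it. The ball meets the jaws when it is about 13 mm short of this; it snaps in under a light push of 2 to 5 N, and firm resistance (9 N and up) begins only once it is seated.
- nozzle (a joint): Spring travel of the coupler into the gun, m: 0 relaxed (coupler fully out), 0.020 bottomed. The spring starts to give at about 9 N (so the coupler snaps on first), takes about 13 N at half travel and 17 N when bottomed. As it gives, gun body and grip move on by this travel while coupler and shank stay on the nipple.
- block: Fixed grey cast bearing block, 90 (x) x 66 (y) mm, top face 48 mm above the bench, on a 116 x 92 x 12 mm steel foot, with three empty bolt holes. Origin: centre of the underside, on the bench. The nipple stands on the centre of its top and leans about 22 degrees from vertical towards the block's -x side, roughly towards the robot.
- nipple: Fixed ball-head grease nipple: brass base 20 mm diameter, 13 mm long, then a steel neck 10 mm diameter and a steel ball 16 mm diameter. Origin: foot of the nipple at the block's top face; z is the nipple's axis, pointing outwards (up and leaning 0.38 rad). The coupler must come on along this axis, gun z in line with nipple z.
- nipple_ball (a point): Centre of the nipple's 16 mm ball, 30 mm along the nipple's axis from its foot.
- mouse: Loose black computer mouse, 60 x 105 x 31 mm; leave alone. Origin: centre of its underside.
- jar: Loose grey jar with steel lid, 60 mm diameter, 65 mm high; leave alone. Origin: centre of its underside.
- screwdriver: Loose black-handled screwdriver lying on the bench; leave alone. Origin: under its middle.
Not all that is in view belongs to the job. What is shaped like the block but brown or red is not meant. What is shaped like the bolt2 but green or yellow is not meant.

How it is judged (in metres and radians):
On the way, in this order (a step that is already met when the one before it is completed fails the run):
1. exactly three bolts are in the tray ((((x of bolt1 in the frame of tray between -0.077 and 0.077 m and y of bolt1 in the frame of tray between -0.0545 and 0.0545 m and z of bolt1 in the frame of tray between -0.005 and 0.045 m) and (x of bolt2 in the frame of tray between -0.077 and 0.077 m and y of bolt2 in the frame of tray between -0.0545 and 0.0545 m and z of bolt2 in the frame of tray between -0.005 and 0.045 m) and (x of bolt3 in the frame of tray between -0.077 and 0.077 m and y of bolt3 in the frame of tray between -0.0545 and 0.0545 m and z of bolt3 in the frame of tray between -0.005 and 0.045 m) and not (x of bolt0 in the frame of tray between -0.077 and 0.077 m and y of bolt0 in the frame of tray between -0.0545 and 0.0545 m and z of bolt0 in the frame of tray between -0.005 and 0.045 m)) or ((x of bolt0 in the frame of tray between -0.077 and 0.077 m and y of bolt0 in the frame of tray between -0.0545 and 0.0545 m and z of bolt0 in the frame of tray between -0.005 and 0.045 m) and (x of bolt2 in the frame of tray between -0.077 and 0.077 m and y of bolt2 in the frame of tray between -0.0545 and 0.0545 m and z of bolt2 in the frame of tray between -0.005 and 0.045 m) and (x of bolt3 in the frame of tray between -0.077 and 0.077 m and y of bolt3 in the frame of tray between -0.0545 and 0.0545 m and z of bolt3 in the frame of tray between -0.005 and 0.045 m) and not (x of bolt1 in the frame of tray between -0.077 and 0.077 m and y of bolt1 in the frame of tray between -0.0545 and 0.0545 m and z of bolt1 in the frame of tray between -0.005 and 0.045 m)) or ((x of bolt0 in the frame of tray between -0.077 and 0.077 m and y of bolt0 in the frame of tray between -0.0545 and 0.0545 m and z of bolt0 in the frame of tray between -0.005 and 0.045 m) and (x of bolt1 in the frame of tray between -0.077 and 0.077 m and y of bolt1 in the frame of tray between -0.0545 and 0.0545 m and z of bolt1 in the frame of tray between -0.005 and 0.045 m) and (x of bolt3 in the frame of tray between -0.077 and 0.077 m and y of bolt3 in the frame of tray between -0.0545 and 0.0545 m and z of bolt3 in the frame of tray between -0.005 and 0.045 m) and not (x of bolt2 in the frame of tray between -0.077 and 0.077 m and y of bolt2 in the frame of tray between -0.0545 and 0.0545 m and z of bolt2 in the frame of tray between -0.005 and 0.045 m)) or ((x of bolt0 in the frame of tray between -0.077 and 0.077 m and y of bolt0 in the frame of tray between -0.0545 and 0.0545 m and z of bolt0 in the frame of tray between -0.005 and 0.045 m) and (x of bolt1 in the frame of tray between -0.077 and 0.077 m and y of bolt1 in the frame of tray between -0.0545 and 0.0545 m and z of bolt1 in the frame of tray between -0.005 and 0.045 m) and (x of bolt2 in the frame of tray between -0.077 and 0.077 m and y of bolt2 in the frame of tray between -0.0545 and 0.0545 m and z of bolt2 in the frame of tray between -0.005 and 0.045 m) and not (x of bolt3 in the frame of tray between -0.077 and 0.077 m and y of bolt3 in the frame of tray between -0.0545 and 0.0545 m and z of bolt3 in the frame of tray between -0.005 and 0.045 m)))), for 0.2 s.
2. the coupler has snapped onto the nipple, in line with it (distance between coupler_seat and nipple_ball below 0.003 m and angle between the z axis of gun and the z axis of nipple, either way round below 0.12 rad), for 0.2 s.
At the end, for the whole second after the job is handed in: Exactly three bolts at rest inside the tray (heads under 45 mm high); ball within 3 mm of the coupler's seat, axes within 0.12 rad; spring pressed in 4 to 16 mm of 20, over 5 N on the nipple; gun still, clear of its stand, held by the fingers with over 3 N (all of step 2 and (((x of bolt1 in the frame of tray between -0.077 and 0.077 m and y of bolt1 in the frame of tray between -0.0545 and 0.0545 m and z of bolt1 in the frame of tray between -0.005 and 0.045 m) and (x of bolt2 in the frame of tray between -0.077 and 0.077 m and y of bolt2 in the frame of tray between -0.0545 and 0.0545 m and z of bolt2 in the frame of tray between -0.005 and 0.045 m) and (x of bolt3 in the frame of tray between -0.077 and 0.077 m and y of bolt3 in the frame of tray between -0.0545 and 0.0545 m and z of bolt3 in the frame of tray between -0.005 and 0.045 m) and not (x of bolt0 in the frame of tray between -0.077 and 0.077 m and y of bolt0 in the frame of tray between -0.0545 and 0.0545 m and z of bolt0 in the frame of tray between -0.005 and 0.045 m)) or ((x of bolt0 in the frame of tray between -0.077 and 0.077 m and y of bolt0 in the frame of tray between -0.0545 and 0.0545 m and z of bolt0 in the frame of tray between -0.005 and 0.045 m) and (x of bolt2 in the frame of tray between -0.077 and 0.077 m and y of bolt2 in the frame of tray between -0.0545 and 0.0545 m and z of bolt2 in the frame of tray between -0.005 and 0.045 m) and (x of bolt3 in the frame of tray between -0.077 and 0.077 m and y of bolt3 in the frame of tray between -0.0545 and 0.0545 m and z of bolt3 in the frame of tray between -0.005 and 0.045 m) and not (x of bolt1 in the frame of tray between -0.077 and 0.077 m and y of bolt1 in the frame of tray between -0.0545 and 0.0545 m and z of bolt1 in the frame of tray between -0.005 and 0.045 m)) or ((x of bolt0 in the frame of tray between -0.077 and 0.077 m and y of bolt0 in the frame of tray between -0.0545 and 0.0545 m and z of bolt0 in the frame of tray between -0.005 and 0.045 m) and (x of bolt1 in the frame of tray between -0.077 and 0.077 m and y of bolt1 in the frame of tray between -0.0545 and 0.0545 m and z of bolt1 in the frame of tray between -0.005 and 0.045 m) and (x of bolt3 in the frame of tray between -0.077 and 0.077 m and y of bolt3 in the frame of tray between -0.0545 and 0.0545 m and z of bolt3 in the frame of tray between -0.005 and 0.045 m) and not (x of bolt2 in the frame of tray between -0.077 and 0.077 m and y of bolt2 in the frame of tray between -0.0545 and 0.0545 m and z of bolt2 in the frame of tray between -0.005 and 0.045 m)) or ((x of bolt0 in the frame of tray between -0.077 and 0.077 m and y of bolt0 in the frame of tray between -0.0545 and 0.0545 m and z of bolt0 in the frame of tray between -0.005 and 0.045 m) and (x of bolt1 in the frame of tray between -0.077 and 0.077 m and y of bolt1 in the frame of tray between -0.0545 and 0.0545 m and z of bolt1 in the frame of tray between -0.005 and 0.045 m) and (x of bolt2 in the frame of tray between -0.077 and 0.077 m and y of bolt2 in the frame of tray between -0.0545 and 0.0545 m and z of bolt2 in the frame of tray between -0.005 and 0.045 m) and not (x of bolt3 in the frame of tray between -0.077 and 0.077 m and y of bolt3 in the frame of tray between -0.0545 and 0.0545 m and z of bolt3 in the frame of tray between -0.005 and 0.045 m))) and value of joint nozzle between 0.004 and 0.016 m and contact force between nozzle and nipple above 5 N and contact force between the fingers and gun above 3 N and contact force between gun and stand below 0.1 N and linear speed of each of gun, bolt0, bolt1, bolt2, bolt3 below 0.02 m/s); the arm keeps its last pose, push and grip.
It fails at once if the mouse is moved by more than 30 mm (distance of mouse from where it was at the start of the episode above 0.03 m).
It fails at once if the jar is moved by more than 30 mm (distance of jar from where it was at the start of the episode above 0.03 m).
It fails at once if the screwdriver is moved by more than 30 mm (distance of screwdriver from where it was at the start of the episode above 0.03 m).
It also fails if it takes over 72 s, if anything falls off the work surface, if the arm or the gripper's body presses on something with over 40 N, if the wrist force passes 120 N, or if a joint passes its speed limit or range.

## Working session

There is one attempt and no reset: what is moved stays moved. The work goes in short steps, Python scripts to look and compute and a shell command to move; the robot and the scene stay as the last step left them, time stands still between calls to the robot, and variables do not carry over. Pictures are saved under pics/ and viewed, and the job is handed in when it is done.

```bash
ls; mkdir -p pics; python3 - <<'E'
from rig import sense,capture,calibration
import cv2,numpy as np
print(sense())
for n in("scene","side","wrist"):
    c=calibration(n);print(n,np.round(c["intrinsics"],1).tolist(),np.round(c["world_from_camera"],4).tolist())
    p,d=capture(n);cv2.imwrite(f"pics/{n}0.png",p[:,:,::-1]);np.save(f"pics/{n}0d.npy",d);print((d>0).mean())
E
```

```text
pics
{'time_s': 0.0, 'joints': array([-1.37941927e+00,  3.13450792e-01,  1.49847775e+00, -1.70502874e-05,
        1.33101171e+00, -2.23403413e-01]), 'dq': array([-1.06282529e-03,  1.24031612e-03,  2.72114187e-04,  1.06844726e-03,
       -8.71201256e-05, -4.37342177e-04]), 'tau': array([-8.63926634e-04, -4.12272084e+01, -2.59747374e+01, -2.17188344e-04,
        4.13221103e-03, -1.71148531e-05]), 'eef_pos': array([ 211.50371879, -480.23651745,  249.41935333]), 'ee_rot': array([ 0.59190417,  0.38666931,  0.59257551, -0.38599296]), 'force': array([ 0.3167018 , -0.12019174,  0.16328114]), 'wrist_torque': array([-0.00209874,  0.02315954,  0.01819529]), 'grip_width': 0.998095319404695}
scene [[456.9, 0.0, 253.6], [0.0, 456.9, 184.6], [0.0, 0.0, 1.0]] [[-0.4451, -0.6916, 0.5689, 1163.8328], [0.8954, -0.35, 0.2752, 253.7381], [0.0088, 0.6319, 0.775, 944.646], [0.0, 0.0, 0.0, 1.0]]
0.995941162109375
side [[350.8, 0.0, 256.5], [0.0, 350.8, 190.9], [0.0, 0.0, 1.0]] [[-0.8212, 0.3773, -0.428, 160.1367], [-0.5704, -0.5264, 0.6304, 547.2788], [0.0125, 0.7619, 0.6475, 728.0929], [0.0, 0.0, 0.0, 1.0]]
0.9960734049479166
wrist [[312.8, 0.0, 255.0], [0.0, 312.8, 188.1], [0.0, 0.0, 1.0]] [[0.4031, 0.8645, 0.3002, 288.3365], [-0.9151, 0.3811, 0.1313, -445.8468], [-0.0009, -0.3276, 0.9448, 373.479], [0.0, 0.0, 0.0, 1.0]]
0.9959360758463541
```

View pics/scene0.png

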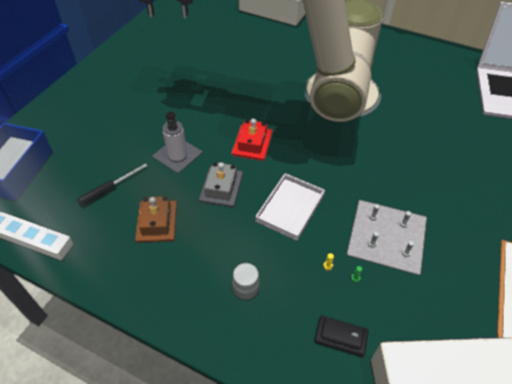

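View pics/side0.png

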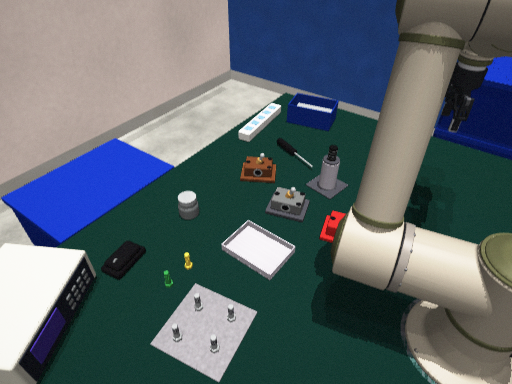

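View pics/wrist0.png

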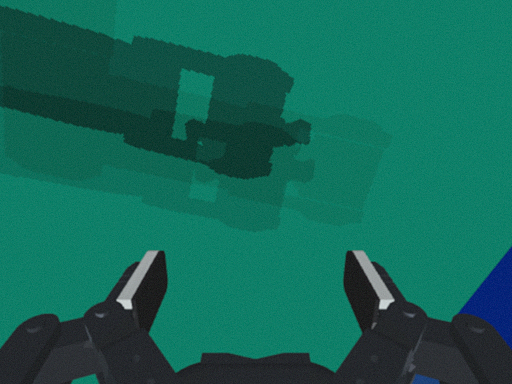

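The scene view shows the pad at about (388,236), with bolts at (374,212), (406,219), (373,240) and (408,249). The tray is at (290,206), the grey block at (221,183), the gun and stand at (175,140) and the jar at (245,280). The mouse is at (342,335) and the screwdriver at (113,183). Red and brown blocks and yellow and green bolts are decoys.

```bash
cat > h.py <<'E'
import numpy as np,cv2,os
from rig import sense,capture,calibration
def ray(cal,u,v):
    K=cal["intrinsics"];T=cal["world_from_camera"]
    d=np.array([(u-K[0,2])/K[0,0],-(v-K[1,2])/K[1,1],-1.0])
    return T[:3,3],T[:3,:3]@d
def onplane(cal,u,v,z):
    o,d=ray(cal,u,v);return o+d*(z-o[2])/d[2]
def cloud(cal,D):
    K=cal["intrinsics"];T=cal["world_from_camera"]
    v,u=np.mgrid[:D.shape[0],:D.shape[1]]
    P=np.stack([(u-K[0,2])/K[0,0]*D,-(v-K[1,2])/K[1,1]*D,-D],-1)
    P=P@T[:3,:3].T+T[:3,3];P[D<=0]=np.nan;return P
def tri(rays):
    A=np.zeros((3,3));b=np.zeros(3)
    for o,d in rays:
        d=d/np.linalg.norm(d);M=np.eye(3)-np.outer(d,d);A+=M;b+=M@o
    p=np.linalg.solve(A,b)
    res=[np.linalg.norm((np.eye(3)-np.outer(d,d)/(d@d))@(p-o)) for o,d in rays]
    return p,np.round(res,1)
def snap(name,tag):
    cal=calibration(name);p,d=capture(name)
    cv2.imwrite(f"pics/{tag}.png",p[:,:,::-1]);np.savez(f"pics/{tag}.npz",d=d,p=p,K=cal["intrinsics"],T=cal["world_from_camera"])
    return cal,p,d
def load(tag):
    z=np.load(f"pics/{tag}.npz");return dict(intrinsics=z["K"],world_from_camera=z["T"]),z["p"],z["d"]
E
python3 - <<'E'
from h import *
for n in("scene","side"):
    cal=calibration(n);p=cv2.imread(f"pics/{n}0.png")[:,:,::-1];D=np.load(f"pics/{n}0d.npy")
    P=cloud(cal,D)
    np.save(f"pics/{n}P.npy",P)
    z=P[...,2]
    hsv=cv2.cvtColor(np.ascontiguousarray(p),cv2.COLOR_RGB2HSV)
    ok=(z>2.5)&(z<140)&(P[...,0]>200)&(P[...,0]<800)&(abs(P[...,1])<480)&(hsv[...,1]<100)
    ok|=0
    k,l,s,c=cv2.connectedComponentsWithStats(ok.astype(np.uint8))
    print(n,'bench z',np.nanmedian(z[150:250,150:300]))
    for i in range(1,k):
        if s[i,4]>12:
            q=P[l==i];print(s[i].tolist(),'xyz med',np.round(np.median(q,0)),'min',np.round(np.percentile(q,2,axis=0)),'max',np.round(np.percentile(q,98,axis=0)))
E
```

```text
Traceback (most recent call last):
numpy._core._exceptions._UFuncOutputCastingError: Cannot cast ufunc 'bitwise_or' output from dtype('int64') to dtype('bool') with casting rule 'same_kind'
```

```bash
python3 - <<'E'
import cv2,numpy as np
a=cv2.imread("pics/scene0.png")[150:300,190:450]
cv2.imwrite("pics/sz.png",cv2.resize(a,None,fx=3,fy=3,interpolation=cv2.INTER_CUBIC))
a=cv2.imread("pics/side0.png")[130:230,230:380]
cv2.imwrite("pics/dz.png",cv2.resize(a,None,fx=5,fy=5,interpolation=cv2.INTER_CUBIC))
E
python3 - <<'E'
from h import *
for n in("scene","side"):
    cal=calibration(n);p=cv2.imread(f"pics/{n}0.png")[:,:,::-1];D=np.load(f"pics/{n}0d.npy")
    P=cloud(cal,D)
    np.save(f"pics/{n}P.npy",P)
    z=P[...,2]
    ok=(z>10)&(z<160)&(P[...,0]>230)&(P[...,0]<800)&(abs(P[...,1])<480)
    k,l,s,c=cv2.connectedComponentsWithStats(ok.astype(np.uint8))
    print(n,'bench z',np.nanmedian(z[150:250,150:300]))
    for i in range(1,k):
        if s[i,4]>12:
            q=P[l==i];print(s[i].tolist(),'med',np.round(np.median(q,0)),'min',np.round(np.percentile(q,2,axis=0)),'max',np.round(np.percentile(q,98,axis=0)))
E
```

```text
scene bench z 2.782587179531106
[163, 111, 24, 49, 816] med [ 484. -311.   88.] min [ 455. -341.   13.] max [ 498. -295.  153.]
[315, 110, 41, 11, 169] med [286.  56. 149.] min [273.  10. 137.] max [294. 100. 160.]
[232, 119, 40, 41, 1080] med [ 358. -144.   45.] min [ 291. -193.   11.] max [ 396. -105.   75.]
[199, 162, 44, 44, 1320] med [ 537. -143.   46.] min [ 471. -193.   11.] max [ 579. -103.   76.]
[77, 164, 70, 42, 459] med [ 684. -418.   22.] min [ 562. -445.   11.] max [ 734. -373.   30.]
[256, 174, 68, 64, 575] med [505.  34.  20.] min [417. -23.  10.] max [580.  95.  26.]
[135, 196, 41, 46, 1565] med [ 701. -231.   47.] min [ 635. -286.   11.] max [ 750. -187.   77.]
[369, 204, 10, 16, 87] med [438. 234.  31.] min [428. 226.  11.] max [443. 241.  55.]
[400, 211, 11, 16, 92] med [424. 308.  34.] min [415. 300.  11.] max [430. 315.  55.]
[369, 232, 10, 16, 89] med [516. 256.  32.] min [509. 248.  11.] max [522. 264.  55.]
[402, 241, 12, 15, 99] med [504. 335.  32.] min [495. 327.  11.] max [510. 343.  56.]
[324, 254, 9, 15, 74] med [618. 181.  36.] min [609. 174.  10.] max 
[... 1035 characters left out ...]
.  97.  23.]
[101, 240, 44, 38, 836] med [749. 273.  28.] min [727. 217.  12.] max [782. 317.  33.]
[17, 249, 79, 89, 3449] med [746. 427.  96.] min [696. 342.  16.] max [797. 478. 102.]
[184, 252, 7, 13, 63] med [612. 184.  37.] min [609. 178.  11.] max [620. 188.  49.]
[164, 270, 7, 14, 68] med [613. 252.  34.] min [610. 245.  12.] max [620. 256.  50.]
[194, 293, 9, 16, 99] med [510. 259.  30.] min [505. 250.  11.] max [520. 264.  53.]
[227, 304, 9, 17, 103] med [433. 238.  32.] min [428. 227.  11.] max [443. 242.  53.]
[172, 323, 10, 18, 111] med [498. 338.  31.] min [494. 328.  10.] max [507. 344.  53.]
[210, 334, 9, 18, 117] med [419. 311.  33.] min [414. 301.  10.] max [429. 317.  53.]
```

View pics/sz.png

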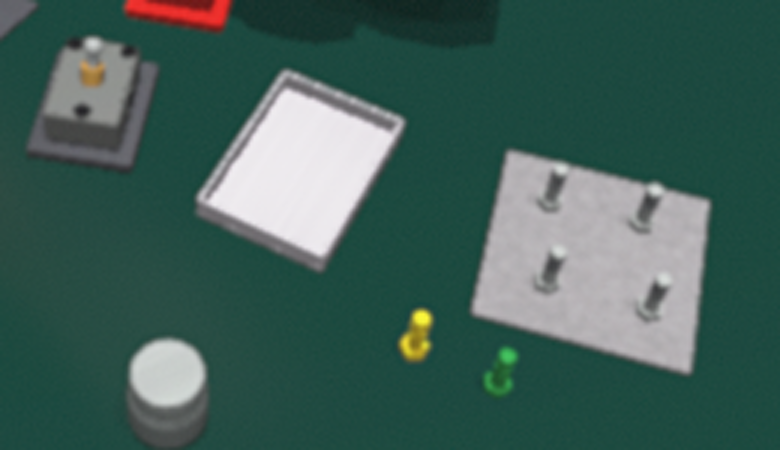

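View pics/dz.png

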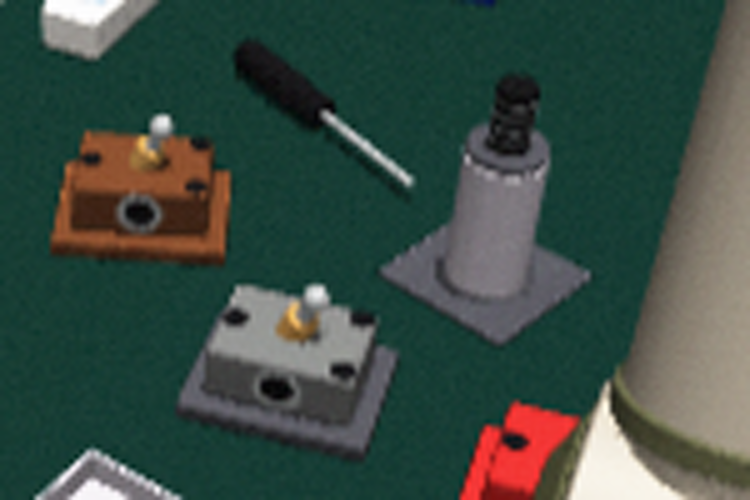

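```bash
cat >> h.py <<'E'
from scipy.spatial.transform import Rotation as R
def cur():
    s=sense();q=s["ee_rot"];return s,s["eef_pos"],R.from_quat([q[1],q[2],q[3],q[0]])
def target_rot(ax,jaw):
    x=np.array(ax,float);x/=np.linalg.norm(x);z=np.array(jaw,float);z-=x*(x@z);z/=np.linalg.norm(z)
    return R.from_matrix(np.stack([x,np.cross(z,x),z],1))
def plan(pos=None,rot=None):
    s,p,r=cur()
    pos=p if pos is None else np.array(pos,float)
    l=r.inv().apply(pos-p)/300
    w=(r.inv()*(r if rot is None else rot)).as_rotvec()/0.5
    print("lin",np.round(l,4).tolist(),"rot",np.round(w,4).tolist());return l,w
E
python3 - <<'E'
from h import *
s,p,r=cur();print(np.round(r.as_matrix(),4))
# tray rect & pad, from both clouds
for n in("scene","side"):
    P=np.load(f"pics/{n}P.npy");x,y,z=P[...,0],P[...,1],P[...,2]
    m=(z>14)&(z<26)&(x>400)&(x<600)&(y>-40)&(y<110)
    print(n,'tray',cv2.minAreaRect(P[m][:,:2].astype(np.float32)))
    m=(z>40)&(z<50)&(x>440)&(x<600)&(y>-210)&(y<-85)
    print(n,'blocktop',cv2.minAreaRect(P[m][:,:2].astype(np.float32)),np.median(z[m]))
    for c in [(435,236),(421,310),(513,257),(501,336)]:
        m=(z>48)&(z<60)&(np.hypot(x-c[0],y-c[1])<14)
        print('bolt top',np.round(np.median(P[m],0),1),m.sum())
    m=(z>140)&(z<158)&(np.hypot(x-475,y+316)<30); print('grip top',np.round((P[m].min(0)+P[m].max(0))/2,1),m.sum())
E
```

```text
[[-2.000e-04  9.152e-01  4.030e-01]
 [ 9.000e-04  4.030e-01 -9.152e-01]
 [-1.000e+00  2.000e-04 -9.000e-04]]
scene tray ((498.2595520019531, 35.747344970703125), (115.89972686767578, 164.12820434570312), 87.18778228759766)
scene blocktop ((520.6283569335938, -152.77731323242188), (93.58609771728516, 66.61497497558594), 16.0046443939209) 48.383350273972155
bolt top [436.7 233.5  52.1] 22
bolt top [421.9 308.4  52.1] 24
bolt top [514.7 254.9  52.7] 25
bolt top [502.7 334.9  53.7] 24
grip top [ 473.2 -320.9  147.8] 86
side tray ((499.622314453125, 36.43285369873047), (117.1789321899414, 161.6015625), 87.1469497680664)
side blocktop ((521.1510009765625, -151.69540405273438), (89.65327453613281, 67.6587905883789), 16.762182235717773) 47.593240639393684
bolt top [435.5 235.2  51.3] 25
bolt top [421.9 309.4  51.6] 34
bolt top [513.6 256.9  51.2] 24
bolt top [501.4 336.2  51.3] 29
grip top [ 472.7 -320.4  146.1] 54
```

```bash
python3 -m jog '[{"linear":[0,0.916,-0.507],"rotation":[0,0,0],"grip":40},{"linear":[0,0.916,-0.507],"rotation":[0,0,0],"grip":40},{"linear":[0,0.916,-0.507],"rotation":[0,0,0],"grip":40},{"linear":[0,0.916,-0.507],"rotation":[0,0,0],"grip":40},{"linear":[0,0.916,-0.507],"rotation":[0,0,0],"grip":40},{"linear":[0,0.916,-0.507],"rotation":[0,0,0],"grip":40},{"linear":[0,0.916,-0.507],"rotation":[0,0,0],"grip":40},{"linear":[0,0.916,-0.507],"rotation":[0,0,0],"grip":40},{"linear":[0,0.916,-0.507],"rotation":[0,0,0],"grip":40},{"linear":[0,0.916,-0.507],"rotation":[0,0,0],"grip":40},{"linear":[0,0.916,-0.507],"rotation":[0,0,0],"grip":40}]' 30; python3 - <<'E'
from h import *
snap("wrist","w1");s,p,r=cur();print(s["time_s"],p,s["dq"].round(3),s["joints"].round(2))
plan([430,-90,250])
E
```

```text
time_s: 1.07
eef_pos: [401.4, -230.8, 249.6]
ee_rot: [0.592, 0.387, 0.593, -0.386]
force: [0.0, -0.5, 0.4]
grip_width: 0.468
1.1167 [ 401.28440444 -231.08064887  249.66226513] [-0.01   0.001 -0.     0.003 -0.001  0.003] [-0.78  0.18  1.67  0.    1.29  0.38]
lin [-0.0007, 0.2767, -0.3921] rot [0.0, 0.0, 0.0]
```

View pics/w1.png

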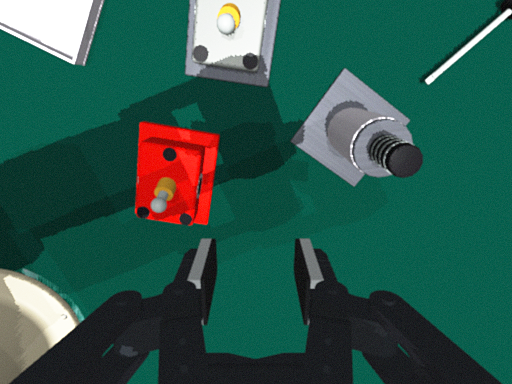

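The grey block is at the top with its ball at (227,23). The gun's black grip end is at (404,160) and the red decoy is at (178,172).

```bash
python3 -m jog '[{"linear":[0,0.377,-0.202],"rotation":[0,0,0],"grip":40},{"linear":[0,0.377,-0.202],"rotation":[0,0,0],"grip":40},{"linear":[0,0.377,-0.202],"rotation":[0,0,0],"grip":40},{"linear":[0,0.377,-0.202],"rotation":[0,0,0],"grip":40},{"linear":[0,0.377,-0.202],"rotation":[0,0,0],"grip":40},{"linear":[0,0.377,-0.202],"rotation":[0,0,0],"grip":40}]'; python3 - <<'E'
from h import *
snap("wrist","w2");s,p,r=cur();print(s["time_s"],p,s["dq"].round(3),s["joints"].round(2))
plan([460,70,200])
E
```

```text
time_s: 1.62
eef_pos: [480.0, -131.1, 249.5]
ee_rot: [0.591, 0.387, 0.592, -0.387]
force: [0.4, -0.1, 0.5]
grip_width: 0.469
1.6667 [ 479.84522782 -131.44261149  249.60196506] [-0.01  -0.004  0.003  0.002  0.     0.004] [-0.5   0.25  1.58  0.    1.31  0.66]
lin [0.166, 0.2083, -0.6416] rot [0.0, 0.0, 0.0]
```

View pics/w2.png

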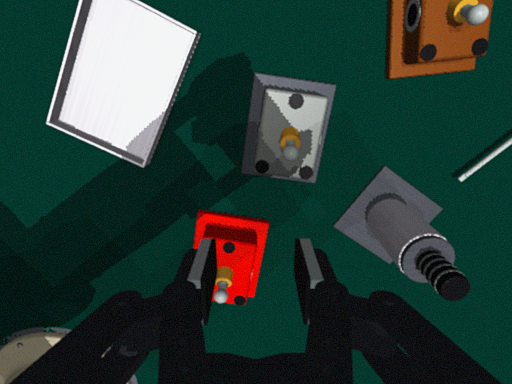

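The grey block's ball is at (290,151) and the gun's end is at (454,285). Next I'll go to bolt A.

```bash
python3 -m jog '[{"linear":[0.2,0.19,-0.612],"rotation":[0,0,0],"grip":40},{"linear":[0.2,0.19,-0.612],"rotation":[0,0,0],"grip":40},{"linear":[0.2,0.19,-0.612],"rotation":[0,0,0],"grip":40},{"linear":[0.2,0.19,-0.612],"rotation":[0,0,0],"grip":40},{"linear":[0.2,0.19,-0.612],"rotation":[0,0,0],"grip":40},{"linear":[0.2,0.19,-0.612],"rotation":[0,0,0],"grip":40}]'; python3 - <<'E'
from h import *
plan([436,234,115]); plan([436,234,38])
# nipple ball: two wrist views + scene/side
for t in("w1","w2"):
    cal,p,d=load(t);P=cloud(cal,d);m=(P[...,2]>70)&(np.hypot(P[...,0]-515,P[...,1]+152)<30)
    v,u=np.where(m);print(t,u.mean(),v.mean(),m.sum(),P[m].min(0).round(1),P[m].max(0).round(1))
    mb=(P[...,2]>44)&(P[...,2]<51)&(abs(P[...,0]-521)<60)&(abs(P[...,1]+152)<50)
    print('top',cv2.minAreaRect(P[mb][:,:2].astype(np.float32)),np.median(P[mb][:,2]))
E
```

```text
time_s: 2.17
eef_pos: [456.5, 62.4, 188.2]
ee_rot: [0.59, 0.386, 0.594, -0.387]
force: [-0.4, -0.6, -0.6]
grip_width: 0.473
lin [0.2455, 0.1681, -0.5504] rot [0.0, 0.0, 0.0]
lin [0.5022, 0.169, -0.5495] rot [0.0, 0.0, 0.0]
w1 225.79032258064515 23.864516129032257 310 [ 501.2 -163.1   75.2] [ 516.5 -147.7   85.2]
top ((506.53662109375, -156.18377685546875), (63.04752731323242, 66.39817810058594), 16.35015106201172) 48.127951918150785
w2 365.3508552049543 328.9186080802123 13564 [ 485.1 -182.    70.4] [ 517.  -131.8  319.8]
top ((519.7588500976562, -152.46359252929688), (89.87532043457031, 66.50232696533203), 15.773545265197754) 48.13018043312661
```

```bash
python3 -m jog '[{"linear":[0.2,0.168,-0.55],"rotation":[0,0,0],"grip":40},{"linear":[0.2,0.168,-0.55],"rotation":[0,0,0],"grip":40},{"linear":[0.2,0.168,-0.55],"rotation":[0,0,0],"grip":40},{"linear":[0.2,0.168,-0.55],"rotation":[0,0,0],"grip":40},{"linear":[0.245,0.168,-0.55],"rotation":[0,0,0],"grip":40},{"linear":[0.245,0.168,-0.55],"rotation":[0,0,0],"grip":40},{"linear":[0.35,0.168,-0.55],"rotation":[0,0,0],"grip":40},{"linear":[0.45,0.168,-0.55],"rotation":[0,0,0],"grip":40},{"linear":[0.5,0.168,-0.55],"rotation":[0,0,0],"grip":40},{"linear":[0.5,0.168,-0.55],"rotation":[0,0,0],"grip":40}]'; python3 - <<'E'
from h import *
snap("wrist","w3");plan([436,234,38])
E
```

```text
time_s: 3.0
eef_pos: [435.1, 231.7, 36.5]
ee_rot: [0.589, 0.386, 0.594, -0.389]
force: [-0.7, 0.3, 0.4]
grip_width: 0.469
lin [0.0011, 0.0023, -0.0056] rot [0.0, 0.0, 0.0]
```

View pics/w3.png

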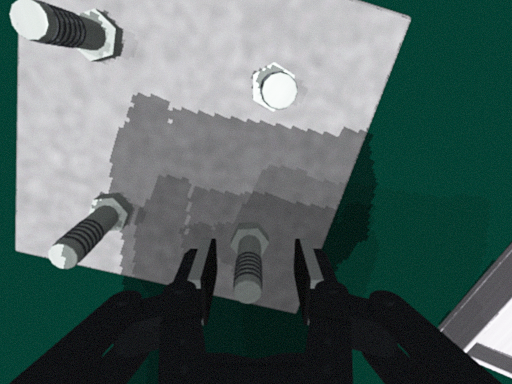

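Bolt A's shank at (248,270) sits between the pads at (212,..) and (300,..), so I can close and lift.

```bash
python3 -m jog '[{"linear":[0,0.003,0],"rotation":[0,0,0],"grip":8},{"linear":[0,0.003,0],"rotation":[0,0,0],"grip":8},{"linear":[0,0.003,0],"rotation":[0,0,0],"grip":8},{"linear":[0,0.003,0],"rotation":[0,0,0],"grip":8},{"linear":[0,0.003,0],"rotation":[0,0,0],"grip":8},{"linear":[0,0.003,0],"rotation":[0,0,0],"grip":8},{"linear":[-0.1,0.003,0],"rotation":[0,0,0],"grip":8},{"linear":[-0.2,0.003,0],"rotation":[0,0,0],"grip":8},{"linear":[-0.2,0.003,0],"rotation":[0,0,0],"grip":8}]' 40; python3 - <<'E'
from h import *
plan([460,37,90]);plan([460,37,37])
E
```

```text
time_s: 3.8
eef_pos: [439.7, 233.1, 103.6]
ee_rot: [0.592, 0.389, 0.592, -0.386]
force: [1.0, 0.6, 0.2]
grip_width: 0.128
lin [0.0431, -0.1997, 0.6264] rot [0.0, 0.0, 0.0]
lin [0.2197, -0.2004, 0.6268] rot [0.0, 0.0, 0.0]
```

```bash
python3 -m jog '[{"linear":[0.04,-0.2,0.627],"rotation":[0,0,0],"grip":8},{"linear":[0.04,-0.2,0.627],"rotation":[0,0,0],"grip":8},{"linear":[0.04,-0.2,0.627],"rotation":[0,0,0],"grip":8},{"linear":[0.04,-0.2,0.627],"rotation":[0,0,0],"grip":8},{"linear":[0.04,-0.2,0.627],"rotation":[0,0,0],"grip":8},{"linear":[0.04,-0.2,0.627],"rotation":[0,0,0],"grip":8},{"linear":[0.12,-0.2,0.627],"rotation":[0,0,0],"grip":8},{"linear":[0.19,-0.2,0.627],"rotation":[0,0,0],"grip":8},{"linear":[0.215,-0.2,0.627],"rotation":[0,0,0],"grip":8},{"linear":[0.22,-0.2,0.627],"rotation":[0,0,0],"grip":8},{"linear":[0.22,-0.2,0.627],"rotation":[0,0,0],"grip":8},{"linear":[0.22,-0.2,0.627],"rotation":[0,0,0],"grip":40},{"linear":[0.22,-0.2,0.627],"rotation":[0,0,0],"grip":40},{"linear":[0.22,-0.2,0.627],"rotation":[0,0,0],"grip":40},{"linear":[0.22,-0.2,0.627],"rotation":[0,0,0],"grip":40},{"linear":[0.1,-0.2,0.627],"rotation":[0,0,0],"grip":40},{"linear":[0.0,-0.2,0.627],"rotation":[0,0,0],"grip":40},{"linear":[0.0,-0.2,0.627],"rotation":[0,0,0],"grip":40}]'; python3 - <<'E'
from h import *
plan([514,256,115]);plan([514,256,37])
snap("wrist","w4")
E
```

```text
time_s: 5.3
eef_pos: [462.4, 36.5, 107.6]
ee_rot: [0.594, 0.39, 0.589, -0.384]
force: [1.1, -0.5, 0.8]
grip_width: 0.466
lin [-0.021, 0.4509, -0.6017] rot [0.0, 0.0, 0.0]
lin [0.239, 0.448, -0.6022] rot [0.0, 0.0, 0.0]
```

View pics/w4.png

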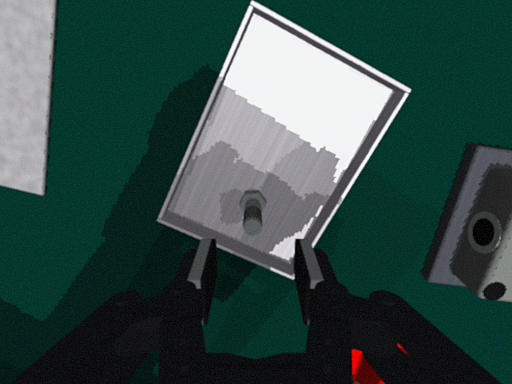

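Bolt A stands in the tray at (253,210). Next is bolt C.

```bash
python3 -m jog '[{"linear":[0,0.449,-0.602],"rotation":[0,0,0],"grip":40},{"linear":[0,0.449,-0.602],"rotation":[0,0,0],"grip":40},{"linear":[0,0.449,-0.602],"rotation":[0,0,0],"grip":40},{"linear":[0,0.449,-0.602],"rotation":[0,0,0],"grip":40},{"linear":[0,0.449,-0.602],"rotation":[0,0,0],"grip":40},{"linear":[0,0.449,-0.602],"rotation":[0,0,0],"grip":40},{"linear":[0,0.449,-0.602],"rotation":[0,0,0],"grip":40},{"linear":[0.12,0.449,-0.602],"rotation":[0,0,0],"grip":40},{"linear":[0.2,0.449,-0.602],"rotation":[0,0,0],"grip":40},{"linear":[0.238,0.449,-0.602],"rotation":[0,0,0],"grip":40},{"linear":[0.238,0.449,-0.602],"rotation":[0,0,0],"grip":40},{"linear":[0.238,0.449,-0.602],"rotation":[0,0,0],"grip":8},{"linear":[0.238,0.449,-0.602],"rotation":[0,0,0],"grip":8},{"linear":[0.238,0.449,-0.602],"rotation":[0,0,0],"grip":8},{"linear":[0.238,0.449,-0.602],"rotation":[0,0,0],"grip":8},{"linear":[0.238,0.449,-0.602],"rotation":[0,0,0],"grip":8},{"linear":[0.238,0.449,-0.602],"rotation":[0,0,0],"grip":8},{"linear":[0.13,0.449,-0.602],"rotation":[0,0,0],"grip":8},{"linear":[0.02,0.449,-0.602],"rotation":[0,0,0],"grip":8},{"linear":[0.02,0.449,-0.602],"rotation":[0,0,0],"grip":8}]' 40; python3 - <<'E'
from h import *
plan([540,37,90]);plan([540,37,38])
snap("wrist","w5")
E
```

```text
time_s: 7.02
eef_pos: [515.1, 256.8, 106.7]
ee_rot: [0.596, 0.392, 0.587, -0.382]
force: [-0.0, 0.2, -0.3]
grip_width: 0.127
lin [0.0529, -0.2185, 0.7046] rot [0.0, 0.0, 0.0]
lin [0.2262, -0.2217, 0.7042] rot [0.0, 0.0, 0.0]
```

View pics/w5.png

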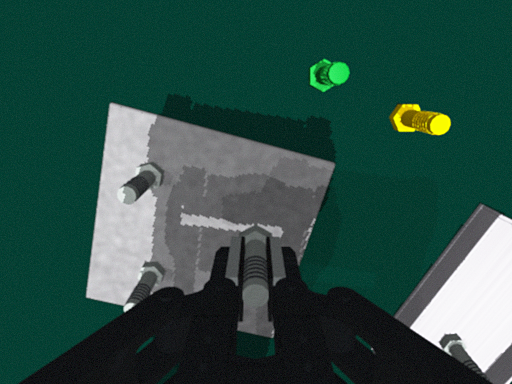

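Bolt C is held at (256,270). Next I'll place it.

```bash
python3 -m jog '[{"linear":[0.03,-0.22,0.704],"rotation":[0,0,0],"grip":8},{"linear":[0.03,-0.22,0.704],"rotation":[0,0,0],"grip":8},{"linear":[0.03,-0.22,0.704],"rotation":[0,0,0],"grip":8},{"linear":[0.03,-0.22,0.704],"rotation":[0,0,0],"grip":8},{"linear":[0.03,-0.22,0.704],"rotation":[0,0,0],"grip":8},{"linear":[0.04,-0.22,0.704],"rotation":[0,0,0],"grip":8},{"linear":[0.05,-0.22,0.704],"rotation":[0,0,0],"grip":8},{"linear":[0.13,-0.22,0.704],"rotation":[0,0,0],"grip":8},{"linear":[0.2,-0.22,0.704],"rotation":[0,0,0],"grip":8},{"linear":[0.228,-0.22,0.704],"rotation":[0,0,0],"grip":8},{"linear":[0.228,-0.22,0.704],"rotation":[0,0,0],"grip":8},{"linear":[0.228,-0.22,0.704],"rotation":[0,0,0],"grip":8},{"linear":[0.228,-0.22,0.704],"rotation":[0,0,0],"grip":40},{"linear":[0.228,-0.22,0.704],"rotation":[0,0,0],"grip":40},{"linear":[0.228,-0.22,0.704],"rotation":[0,0,0],"grip":40},{"linear":[0.228,-0.22,0.704],"rotation":[0,0,0],"grip":40},{"linear":[0.1,-0.22,0.704],"rotation":[0,0,0],"grip":40},{"linear":[0.0,-0.22,0.704],"rotation":[0,0,0],"grip":40},{"linear":[0.0,-0.22,0.704],"rotation":[0,0,0],"grip":40}]'; python3 - <<'E'
from h import *
c=target_rot([0,0,-1],[.403,-.915,0])
plan([422,309,115],c);plan([422,309,37],c)
snap("wrist","w6")
E
```

```text
time_s: 8.65
eef_pos: [540.7, 36.3, 108.5]
ee_rot: [0.598, 0.393, 0.585, -0.382]
force: [1.1, -0.8, 0.2]
grip_width: 0.467
lin [-0.028, 0.002, -0.9913] rot [-0.006, 0.0133, -0.0464]
lin [0.2319, -0.0041, -0.993] rot [-0.006, 0.0133, -0.0464]
```

View pics/w6.png

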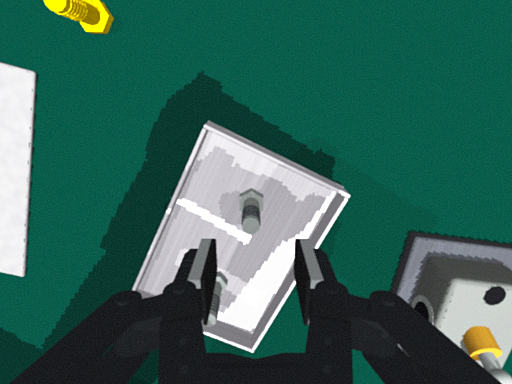

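Two bolts stand in the tray, at (251,210) and (216,295). Next is bolt B at (422,309).

```bash
python3 -m jog '[{"linear":[-0.03,0,-0.992],"rotation":[-0.006,0.013,-0.046],"grip":40},{"linear":[-0.03,0,-0.992],"rotation":[-0.006,0.013,-0.046],"grip":40},{"linear":[-0.03,0,-0.992],"rotation":[-0.006,0.013,-0.046],"grip":40},{"linear":[-0.03,0,-0.992],"rotation":[-0.006,0.013,-0.046],"grip":40},{"linear":[-0.03,0,-0.992],"rotation":[-0.006,0.013,-0.046],"grip":40},{"linear":[-0.03,0,-0.992],"rotation":[-0.006,0.013,-0.046],"grip":40},{"linear":[-0.03,0,-0.992],"rotation":[-0.006,0.013,-0.046],"grip":40},{"linear":[-0.03,0,-0.992],"rotation":[-0.006,0.013,-0.046],"grip":40},{"linear":[-0.03,0,-0.992],"rotation":[-0.006,0.013,-0.046],"grip":40},{"linear":[-0.03,0,-0.992],"rotation":[-0.006,0.013,-0.046],"grip":40},{"linear":[0.1,0,-0.992],"rotation":[-0.006,0.013,-0.046],"grip":40},{"linear":[0.2,0,-0.992],"rotation":[-0.006,0.013,-0.046],"grip":40},{"linear":[0.232,0,-0.992],"rotation":[-0.006,0.013,-0.046],"grip":40},{"linear":[0.232,0,-0.992],"rotation":[-0.006,0.013,-0.046],"grip":40}]'; python3 - <<'E'
from h import *
plan([422,309,37])
snap("wrist","w7")
E
```

```text
time_s: 9.87
eef_pos: [421.4, 307.6, 32.8]
ee_rot: [0.59, 0.385, 0.594, -0.389]
force: [-0.2, 0.8, -1.0]
grip_width: 0.467
lin [-0.0141, 0.0036, -0.0033] rot [0.0, 0.0, 0.0]
```

View pics/w7.png

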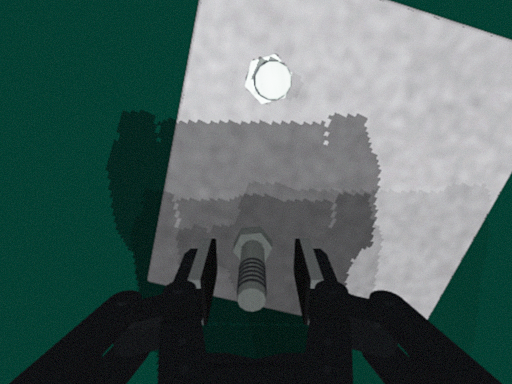

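Bolt B at (251,275) is between the pads.

```bash
python3 -m jog '[{"linear":[-0.014,0.003,-0.003],"rotation":[0,0,0],"grip":8},{"linear":[-0.014,0.003,-0.003],"rotation":[0,0,0],"grip":8},{"linear":[-0.014,0.003,-0.003],"rotation":[0,0,0],"grip":8},{"linear":[-0.014,0.003,-0.003],"rotation":[0,0,0],"grip":8},{"linear":[-0.014,0.003,-0.003],"rotation":[0,0,0],"grip":8},{"linear":[-0.014,0.003,-0.003],"rotation":[0,0,0],"grip":8},{"linear":[-0.12,0.003,-0.003],"rotation":[0,0,0],"grip":8},{"linear":[-0.24,0.003,-0.003],"rotation":[0,0,0],"grip":8},{"linear":[-0.24,0.003,-0.003],"rotation":[0,0,0],"grip":8}]' 40; python3 - <<'E'
from h import *
plan([500,37,95]);plan([500,37,38])
E
```

```text
time_s: 10.67
eef_pos: [425.9, 310.9, 113.4]
ee_rot: [0.593, 0.389, 0.591, -0.384]
force: [1.1, 1.0, 0.8]
grip_width: 0.128
lin [0.0587, -0.1409, 0.9354] rot [0.0, 0.0, 0.0]
lin [0.2487, -0.1422, 0.9357] rot [0.0, 0.0, 0.0]
```

```bash
python3 -m jog '[{"linear":[0.03,-0.141,0.935],"rotation":[0,0,0],"grip":8},{"linear":[0.03,-0.141,0.935],"rotation":[0,0,0],"grip":8},{"linear":[0.03,-0.141,0.935],"rotation":[0,0,0],"grip":8},{"linear":[0.03,-0.141,0.935],"rotation":[0,0,0],"grip":8},{"linear":[0.03,-0.141,0.935],"rotation":[0,0,0],"grip":8},{"linear":[0.04,-0.141,0.935],"rotation":[0,0,0],"grip":8},{"linear":[0.04,-0.141,0.935],"rotation":[0,0,0],"grip":8},{"linear":[0.04,-0.141,0.935],"rotation":[0,0,0],"grip":8},{"linear":[0.05,-0.141,0.935],"rotation":[0,0,0],"grip":8},{"linear":[0.15,-0.141,0.935],"rotation":[0,0,0],"grip":8},{"linear":[0.22,-0.141,0.935],"rotation":[0,0,0],"grip":8},{"linear":[0.25,-0.141,0.935],"rotation":[0,0,0],"grip":8},{"linear":[0.25,-0.141,0.935],"rotation":[0,0,0],"grip":8},{"linear":[0.25,-0.141,0.935],"rotation":[0,0,0],"grip":8},{"linear":[0.25,-0.141,0.935],"rotation":[0,0,0],"grip":36},{"linear":[0.25,-0.141,0.935],"rotation":[0,0,0],"grip":36},{"linear":[0.25,-0.141,0.935],"rotation":[0,0,0],"grip":36},{"linear":[0.25,-0.141,0.935],"rotation":[0,0,0],"grip":36},{"linear":[0.1,-0.141,0.935],"rotation":[0,0,0],"grip":36},{"linear":[0,-0.141,0.935],"rotation":[0,0,0],"grip":36}]'; python3 - <<'E'
from h import *
snap("wrist","w8");snap("scene","s8")
c=target_rot([0,0,-1],[.403,-.915,0])
plan([480,-200,250],c)
E
```

```text
time_s: 12.33
eef_pos: [499.1, 37.1, 113.2]
ee_rot: [0.592, 0.389, 0.592, -0.385]
force: [1.5, 0.1, 0.1]
grip_width: 0.422
lin [-0.4455, -0.3784, 0.6943] rot [-0.0026, 0.0065, -0.0292]
```

View pics/w8.png

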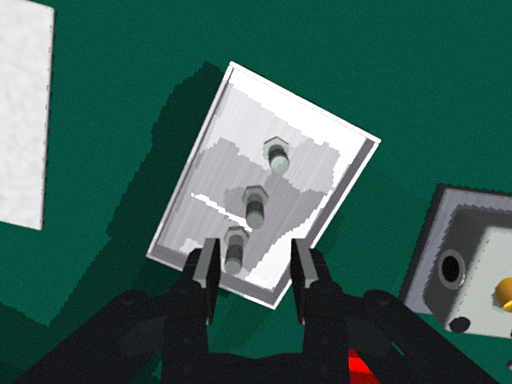

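View pics/s8.png

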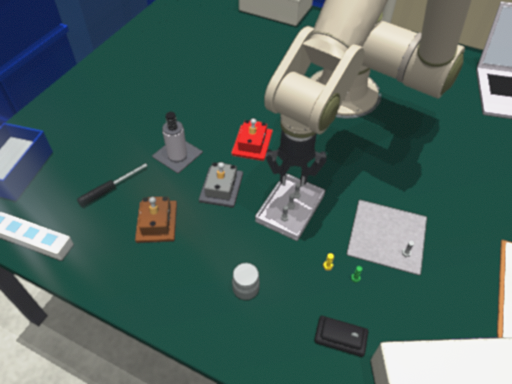

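Three bolts stand in the tray (wrist view (275,153), (256,205), (236,250)) and one remains on the pad. Next I'll look closely at the nipple.

```bash
python3 -m jog '[{"linear":[-0.15,0,0],"rotation":[-0.003,0.006,-0.03],"grip":36},{"linear":[-0.29,-0.1,0.15],"rotation":[-0.003,0.006,-0.03],"grip":60},{"linear":[-0.29,-0.269,0.453],"rotation":[-0.003,0.006,-0.03],"grip":60},{"linear":[-0.29,-0.269,0.453],"rotation":[-0.003,0.006,-0.03],"grip":60},{"linear":[-0.29,-0.269,0.453],"rotation":[-0.003,0.006,-0.03],"grip":60},{"linear":[-0.29,-0.269,0.453],"rotation":[-0.003,0.006,-0.03],"grip":60},{"linear":[-0.29,-0.269,0.453],"rotation":[-0.003,0.006,-0.03],"grip":60},{"linear":[-0.29,-0.269,0.453],"rotation":[-0.003,0.006,-0.03],"grip":60},{"linear":[-0.29,-0.269,0.453],"rotation":[-0.003,0.006,-0.03],"grip":60}]'; python3 - <<'E'
from h import *
s,p,r=cur();print(p.round(1))
snap("wrist","v1")
c=target_rot([0,0,-1],[.403,-.915,0])
plan([430,-190,200],c);plan([430,-190,260],c)
E
```

```text
time_s: 13.18
eef_pos: [481.5, -119.2, 203.1]
ee_rot: [0.592, 0.386, 0.593, -0.386]
force: [-0.6, -0.2, -0.0]
grip_width: 0.702
[ 481.5 -119.2  203.1]
lin [0.0107, -0.2532, 0.1466] rot [0.004, -0.0012, 0.0017]
lin [-0.1893, -0.2533, 0.1465] rot [0.004, -0.0012, 0.0017]
```

View pics/v1.png

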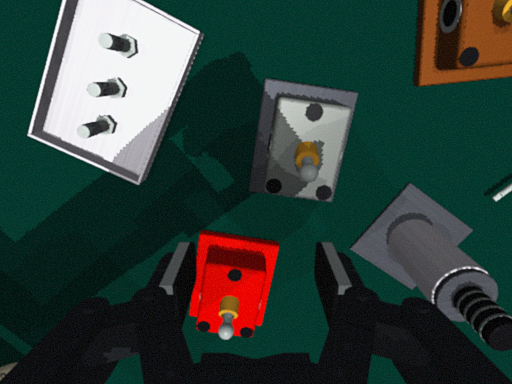

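```bash
python3 -m jog '[{"linear":[0.01,-0.253,0.147],"rotation":[0.004,-0.001,0],"grip":60},{"linear":[0.01,-0.253,0.147],"rotation":[0.004,-0.001,0],"grip":60},{"linear":[0.01,-0.253,0.147],"rotation":[0.004,-0.001,0],"grip":60},{"linear":[0.01,-0.253,0.147],"rotation":[0.004,-0.001,0],"grip":60},{"linear":[0.01,-0.253,0.147],"rotation":[0.004,-0.001,0],"grip":60},{"linear":[0.01,-0.253,0.147],"rotation":[0.004,-0.001,0],"grip":60}]'; python3 - <<'E'
from h import *
snap("wrist","v2")
import glob
for t in("v1","v2"):
    cal,p,d=load(t);P=cloud(cal,d);
    np.set_printoptions(suppress=True)
    box=(abs(P[...,0]-512)<35)&(abs(P[...,1]+154)<35)
    hsv=cv2.cvtColor(p,cv2.COLOR_RGB2HSV)
    m=box&(P[...,2]>66)
    v,u=np.where(m);print(t,'ball px',u.mean(),v.mean(),m.sum(),'xyz',P[m].mean(0).round(1),P[m].max(0).round(1))
    # sphere fit
    q=P[m];A=np.c_[2*q,np.ones(len(q))];b=(q**2).sum(1);x=np.linalg.lstsq(A,b,rcond=None)[0];print(' sphere',x[:3].round(1),np.sqrt(x[3]+x[:3]@x[:3]).round(2))
    from scipy.optimize import least_squares
    f=least_squares(lambda c:np.linalg.norm(q-c,axis=1)-8,x[:3],loss='soft_l1');print(' r=8 fit',f.x.round(1),np.abs(f.fun).mean())
    br=(hsv[...,0]>10)&(hsv[...,0]<28)&(hsv[...,1]>110)&box&(P[...,2]>46)
    q=P[br];print(' brass',br.sum(),q.mean(0).round(1),q.min(0).round(1),q.max(0).round(1))
    a=p[max(0,int(v.mean())-60):int(v.mean())+60,int(u.mean())-60:int(u.mean())+60,::-1]
    cv2.imwrite(f"pics/{t}z.png",cv2.resize(a,None,fx=4,fy=4,interpolation=cv2.INTER_CUBIC)); print(' origin crop',int(u.mean())-60,int(v.mean())-60)
E
```

```text
time_s: 13.73
eef_pos: [430.7, -188.9, 200.2]
ee_rot: [0.592, 0.386, 0.593, -0.386]
force: [0.6, -0.1, 0.3]
grip_width: 0.702
v1 ball px 380.4386099891005 332.5899211386805 15597 xyz [ 505.4 -151.5  244.2] [ 518.7 -119.   273.4]
 sphere [ 565.3 -124.7  188.9] 92.49
 r=8 fit [ 506.3 -154.3  248.2] 17.776021356035397
 brass 455 [ 517.8 -149.5   81. ] [ 478.7 -169.8   47.5] [ 530.1 -120.7  269.5]
 origin crop 320 272
v2 ball px 257.17571059431526 77.44961240310077 387 xyz [ 509.3 -155.1   81. ] [ 517.9 -147.5   85.4]
 sphere [ 509.4 -155.1   74.4] 9.25
 r=8 fit [ 509.2 -155.2   75.9] 0.4646033606010683
 brass 365 [ 521.2 -151.2   59.7] [ 509.  -162.7   47.5] [ 529.4 -142.3   78.2]
 origin crop 197 17
```

```bash
python3 - <<'E'
from h import *
from scipy.optimize import least_squares
for t in("w1","w2","v1","v2","scene","side"):
    if t in("scene","side"):
        P=np.load(f"pics/{t}P.npy");p=cv2.imread(f"pics/{t}0.png")[:,:,::-1].copy();cal=calibration(t)
    else: cal,p,d=load(t);P=cloud(cal,d)
    hsv=cv2.cvtColor(p,cv2.COLOR_RGB2HSV)
    box=(abs(P[...,0]-512)<35)&(abs(P[...,1]+154)<35)&(P[...,2]<95)
    m=box&(P[...,2]>68)&(hsv[...,1]<100);q=P[m];v,u=np.where(m)
    f=least_squares(lambda c:np.linalg.norm(q-c,axis=1)-8,[509,-155,75],loss='soft_l1')
    br=(hsv[...,0]>10)&(hsv[...,0]<28)&(hsv[...,1]>110)&box&(P[...,2]>50)&(P[...,2]<63);b=P[br]
    # brass cylinder r=10 direction with ball as point on axis
    def g(a):
        n=np.array([np.sin(a[0])*np.cos(a[1]),np.sin(a[0])*np.sin(a[1]),np.cos(a[0])]);w=b-f.x
        return np.linalg.norm(w-np.outer(w@n,n),axis=1)-10
    h=least_squares(g,[.38,np.pi+.27],loss='soft_l1')
    mt=(abs(P[...,2]-48)<3)&(abs(P[...,0]-521)<60)&(abs(P[...,1]+152)<50)
    c,sz,an=cv2.minAreaRect(P[mt][:,:2].astype(np.float32));c=np.array(c)
    df=f.x[:2]-c
    print(t,len(q),'ball',f.x.round(1),len(b),'brassdir',h.x.round(3),'top',c.round(1),np.round(sz,1),round(an,1),'az',np.arctan2(df[1],df[0]).round(3)%6.283,'off',np.hypot(*df).round(1))
    # gun grip top
    mg=(P[...,2]>110)&(P[...,2]<165)&(np.hypot(P[...,0]-475,P[...,1]+320)<40);q=P[mg]
    if len(q)>50:
        k=least_squares(lambda c:np.hypot(q[:,0]-c[0],q[:,1]-c[1])-13,[474,-319],loss='soft_l1')
        print('   gun axis',k.x.round(1),'top z',np.percentile(q[:,2],97).round(1),len(q))
        for zz in (98,):
            mf=(P[...,2]>101)&(P[...,2]<109)&(np.hypot(P[...,0]-475,P[...,1]+320)<40)
            print('   flange',cv2.minEnclosingCircle(P[mf][:,:2].astype(np.float32)),np.median(P[mf][:,2]))
E
```

```text
w1 305 ball [ 509.  -155.3   76.1] 118 brassdir [0.378 3.468] top [ 506.8 -156.1] [62.9 65.9] 16.0 az 0.358 off 2.4
   gun axis [ 470.6 -321. ] top z 151.1 1616
   flange ((470.6092529296875, -320.2438659667969), 25.9736385345459) 106.10898500673122
w2 231 ball [ 509.3 -155.2   75.9] 231 brassdir [0.361 3.39 ] top [ 519.9 -152.2] [89.4 65.9] 15.8 az 3.4160000000000004 off 11.1
   gun axis [ 470.7 -321.1] top z 151.0 1567
   flange ((471.5833740234375, -320.5018310546875), 26.336219787597656) 106.03798813098945
v1 308 ball [ 509.2 -155.2   75.9] 336 brassdir [0.367 3.399] top [ 519.8 -152. ] [89.6 66. ] 15.7 az 3.4360000000000004 off 11.1
   gun axis [ 471.  -321.3] top z 150.7 2176
   flange ((471.10516357421875, -320.0880126953125), 26.30729103088379) 106.01238702539796
v2 374 ball [ 509.1 -155.2   76. ] 294 brassdir [0.352 3.423] top [ 519.7 -152.3] [89.5 65.9] 15.6 az 3.41 off 11.0
   gun axis [ 470.7 -321. ] top z 150.9 2660
   flange ((471.057373046875, -320.18145751953125), 26.227306365966797) 106.0298563679579
scene 37 ball [ 509.6 -156.3   76.9] 28 brassdir [0.337 3.507] top [ 520.5 -153.1] [93.2 66.1] 15.7 az 3.426 off 11.3
   gun axis [ 470.5 -322.1] top z 153.9 176
   flange ((473.1580505371094, -321.34747314453125), 27.568208694458008) 106.50591850665808
side 26 ball [ 511.2 -155.6   76.3] 21 brassdir [0.368 3.271] top [ 521.4 -151.7] [90.3 66.6] 17.9 az 3.5070000000000006 off 10.9
   gun axis [ 473.2 -321.8] top z 151.3 127
   flange ((472.19561767578125, -317.9386291503906), 26.17617416381836) 105.92774211523658
```

View pics/v2.png

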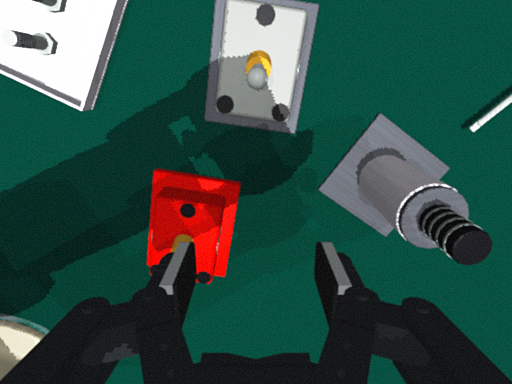

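The four wrist views agree: ball at (509.2,-155.2,75.9), azimuth 3.42, gun axis at (470.9,-320.7), flange top at 106. These match the text's heights.

```bash
python3 - <<'E'
from h import *
c=target_rot([0,0,-1],[.403,-.915,0])
plan([470.9,-320.7,210],c)
E
```

```text
lin [-0.0328, -0.0556, 0.4559] rot [0.0042, -0.0003, 0.0014]
```

```bash
python3 -m jog '[{"linear":[-0.033,-0.056,0.456],"rotation":[0.004,0,0.001],"grip":60},{"linear":[-0.033,-0.056,0.456],"rotation":[0.004,0,0.001],"grip":60},{"linear":[-0.033,-0.056,0.456],"rotation":[0.004,0,0.001],"grip":60},{"linear":[-0.033,-0.056,0.456],"rotation":[0.004,0,0.001],"grip":60},{"linear":[-0.033,-0.056,0.456],"rotation":[0.004,0,0.001],"grip":60},{"linear":[-0.033,-0.056,0.456],"rotation":[0.004,0,0.001],"grip":60},{"linear":[-0.033,-0.056,0.456],"rotation":[0.004,0,0.001],"grip":60},{"linear":[-0.033,-0.056,0.456],"rotation":[0.004,0,0.001],"grip":60}]'; python3 - <<'E'
from h import *
c=target_rot([0,0,-1],[.403,-.915,0])
plan([470.9,-320.7,126.5],c);snap("wrist","g1");s,p,r=cur();print(p,s["joints"].round(2))
E
```

```text
time_s: 14.45
eef_pos: [471.0, -319.3, 210.2]
ee_rot: [0.592, 0.386, 0.593, -0.386]
force: [-0.8, -0.1, -0.6]
grip_width: 0.702
lin [0.2789, -0.0021, 0.0044] rot [0.0035, -0.0011, 0.0004]
[ 470.94779379 -319.49433036  210.28860845] [-0.8   0.44  1.42 -0.    1.28  0.35]
```

View pics/g1.png

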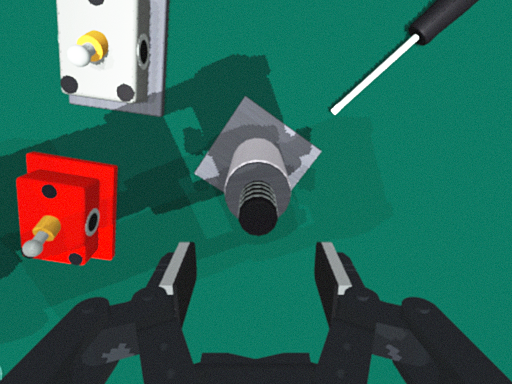

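The gun's end at (258,215) is centred between the pads at about (180,270) and (335,270), so I'll descend and grip.

```bash
python3 -m jog '[{"linear":[0.12,-0.002,0.004],"rotation":[0.003,0,0],"grip":60},{"linear":[0.22,-0.002,0.004],"rotation":[0.003,0,0],"grip":60},{"linear":[0.279,-0.002,0.004],"rotation":[0.003,0,0],"grip":60},{"linear":[0.279,-0.002,0.004],"rotation":[0.003,0,0],"grip":60},{"linear":[0.279,-0.002,0.004],"rotation":[0.003,0,0],"grip":60},{"linear":[0.279,-0.002,0.004],"rotation":[0.003,0,0],"grip":60}]'; python3 - <<'E'
from h import *
c=target_rot([0,0,-1],[.403,-.915,0])
plan([470.9,-320.7,126.5],c);s,p,r=cur();print(p,s["force"])
E
```

```text
time_s: 15.0
eef_pos: [471.5, -321.0, 128.3]
ee_rot: [0.593, 0.386, 0.592, -0.386]
force: [0.6, 0.5, 0.7]
grip_width: 0.695
lin [0.006, -0.0014, -0.0018] rot [0.001, 0.0044, -0.0016]
[ 471.49831515 -321.01300822  128.29380559] [0.64716446 0.47593452 0.72512848]
```

```bash
python3 -m jog '[{"linear":[0.003,-0.001,-0.001],"rotation":[0,0.004,0],"grip":20},{"linear":[0.003,-0.001,-0.001],"rotation":[0,0.004,0],"grip":20},{"linear":[0.003,-0.001,-0.001],"rotation":[0,0.004,0],"grip":20},{"linear":[0.003,-0.001,-0.001],"rotation":[0,0.004,0],"grip":20},{"linear":[0.003,-0.001,-0.001],"rotation":[0,0.004,0],"grip":20},{"linear":[0.003,-0.001,-0.001],"rotation":[0,0.004,0],"grip":20},{"linear":[0.003,-0.001,-0.001],"rotation":[0,0.004,0],"grip":20},{"linear":[0.003,-0.001,-0.001],"rotation":[0,0.004,0],"grip":20}]' 80; python3 - <<'E'
from h import *
s,p,r=cur();print(p,s["force"],s["wrist_torque"],r.as_matrix().round(4).tolist());snap("wrist","g2")
plan([470.9,-320.7,265])
E
```

```text
time_s: 15.67
eef_pos: [471.4, -321.0, 128.7]
ee_rot: [0.593, 0.386, 0.592, -0.386]
force: [-1.5, 1.2, 6.3]
grip_width: 0.286
[ 471.36867887 -321.00576185  128.69572574] [-1.53084501  1.17733742  6.2692462 ] [0.32064714 0.21594615 0.03261447] [[0.0019, 0.9149, 0.4036], [-0.0008, 0.4036, -0.9149], [-1.0, 0.0014, 0.0015]]
lin [-0.4543, -0.0004, -0.0009] rot [0.0, 0.0, 0.0]
```

View pics/g2.png

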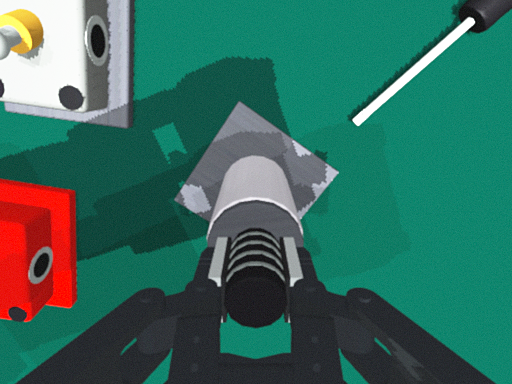

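Gripped (opening ~26 mm after offset). Next I'll lift straight out.

```bash
python3 -m jog '[{"linear":[-0.05,0,0],"rotation":[0,0,0],"grip":20},{"linear":[-0.1,0,0],"rotation":[0,0,0],"grip":20},{"linear":[-0.18,0,0],"rotation":[0,0,0],"grip":20},{"linear":[-0.26,0,0],"rotation":[0,0,0],"grip":20},{"linear":[-0.34,0,0],"rotation":[0,0,0],"grip":20},{"linear":[-0.42,0,0],"rotation":[0,0,0],"grip":20},{"linear":[-0.5,0,0],"rotation":[0,0,0],"grip":20},{"linear":[-0.5,0,0],"rotation":[0,0,0],"grip":20},{"linear":[-0.5,0,0],"rotation":[0,0,0],"grip":20},{"linear":[-0.5,0,0],"rotation":[0,0,0],"grip":20}]'; python3 - <<'E'
from h import *
s,p,r=cur();print(p,s["force"],s["wrist_torque"],s["grip_width"]);snap("wrist","g3");snap("side","sd3");snap("scene","sc3")
E
```

```text
time_s: 16.55
eef_pos: [470.7, -320.5, 276.8]
ee_rot: [0.592, 0.386, 0.593, -0.386]
force: [0.5, -0.5, -4.9]
grip_width: 0.285
[ 470.66684361 -320.47245049  276.80583051] [ 0.52209817 -0.45064731 -4.93507485] [0.01266597 0.01014974 0.06959396] 0.28465368826765514
```

View pics/sd3.png

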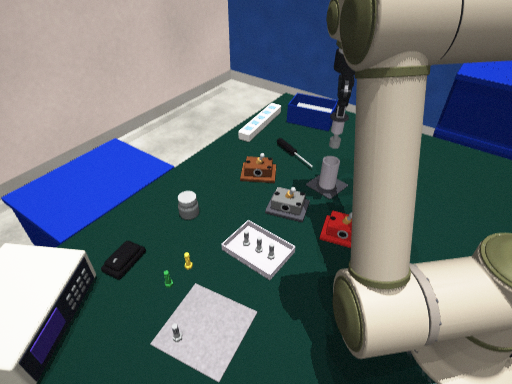

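View pics/sc3.png

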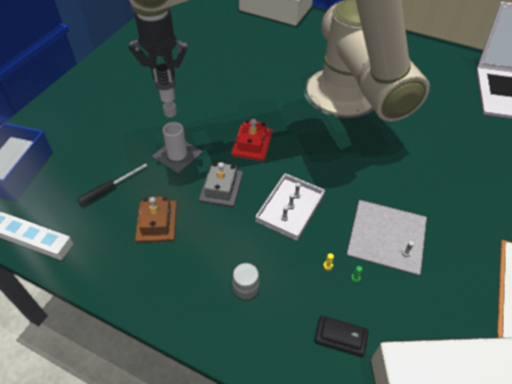

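The gun hangs clear of the stand and the force reads -4.9 N, about its weight. The side and scene views each show three bolts in the tray. Next I'll check the gun's alignment in the tool.

```bash
python3 - <<'E'
from h import *
from scipy.optimize import least_squares
s,p,r=cur()
for t in("sd3","sc3"):
    cal,pic,d=load(t);P=cloud(cal,d)
    near=np.hypot(P[...,0]-471,P[...,1]+320)<45
    print(t)
    for lo,hi,R0 in((157,170,16),(170,182,16),(206,222,17),(222,242,17),(247,256,26)):
        m=near&(P[...,2]>lo)&(P[...,2]<hi);q=P[m]
        if len(q)<8: continue
        k=least_squares(lambda c:np.hypot(q[:,0]-c[0],q[:,1]-c[1])-R0,[471,-320],loss='soft_l1')
        print(lo,hi,len(q),k.x.round(1),np.abs(k.fun).mean().round(2))
    m=near&(P[...,2]>120)&(P[...,2]<170);print('lowest',np.percentile(P[m][:,2],[1,3,10]).round(1))
cal,pic,d=load("g3");P=cloud(cal,d)
m=(P[...,2]>247)&(P[...,2]<258)&(np.hypot(P[...,0]-471,P[...,1]+320)<30)
q=P[m];print('wrist flange z',np.median(q[:,2]),len(q));
print(cv2.minEnclosingCircle(q[:,:2].astype(np.float32)))
m=(P[...,2]>292)&(P[...,2]<306)&(np.hypot(P[...,0]-471,P[...,1]+320)<30)
q=P[m];print('wrist griptop',q[:,2].max() if len(q) else None,cv2.minEnclosingCircle(q[:,:2].astype(np.float32)),len(q))
n=np.array([np.sin(.38)*np.cos(3.42),np.sin(.38)*np.sin(3.42),np.cos(.38)])
ball=np.array([509.2,-155.2,75.9]);c=target_rot(-n,[.403,-.915,0])
L=110.7
for off in(0,15,60):
    t=ball+n*(L+off);print('TCP at seat+',off,t.round(1))
print(np.round((r.inv()*c).as_rotvec()/.5,3))
plan(ball+n*(L+60),c)
E
```

```text
sd3
157 170 44 [ 472.6 -321.4] 1.26
170 182 61 [ 473.5 -322.6] 2.66
206 222 56 [ 472.3 -321.6] 1.22
222 242 79 [ 472.8 -321.7] 1.15
247 256 105 [ 473.6 -324. ] 3.99
lowest [155.2 156.2 157.1]
sc3
157 170 47 [ 469.3 -321.9] 1.0
170 182 89 [ 468.8 -322.1] 2.63
206 222 74 [ 469.3 -322. ] 1.02
222 242 86 [ 469.3 -321.9] 0.97
247 256 100 [ 465.6 -323.2] 3.77
lowest [156.1 157.5 158.2]
wrist flange z 254.00602966105808 2699
((472.82098388671875, -318.98382568359375), 25.325517654418945)
wrist griptop 305.99709561102424 ((476.1515808105469, -317.7896728515625), 29.399892807006836) 4900
TCP at seat+ 0 [ 469.7 -166.5  178.7]
TCP at seat+ 15 [ 464.4 -168.   192.6]
TCP at seat+ 60 [ 448.3 -172.6  234.4]
[ 0.02  -0.102  0.753]
lin [0.1427, 0.1305, -0.4813] rot [0.0196, -0.1024, 0.7527]
```

View pics/g3.png

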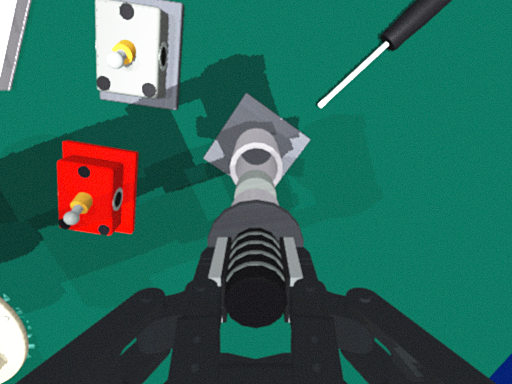

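```bash
python3 -m jog '[{"linear":[0,0.03,-0.1],"rotation":[0,0,0],"grip":20},{"linear":[0.03,0.06,-0.2],"rotation":[0,-0.02,0.15],"grip":20},{"linear":[0.06,0.09,-0.3],"rotation":[0.01,-0.04,0.3],"grip":20},{"linear":[0.1,0.11,-0.4],"rotation":[0.01,-0.06,0.45],"grip":20},{"linear":[0.143,0.13,-0.481],"rotation":[0.02,-0.08,0.6],"grip":20},{"linear":[0.143,0.13,-0.481],"rotation":[0.02,-0.102,0.753],"grip":20},{"linear":[0.143,0.13,-0.481],"rotation":[0.02,-0.102,0.753],"grip":20},{"linear":[0.143,0.13,-0.481],"rotation":[0.02,-0.102,0.753],"grip":20},{"linear":[0.143,0.13,-0.481],"rotation":[0.02,-0.102,0.753],"grip":20},{"linear":[0.143,0.13,-0.481],"rotation":[0.02,-0.102,0.753],"grip":20}]'; cat > fit.py <<'E'
from h import *
n=np.array([np.sin(.38)*np.cos(3.42),np.sin(.38)*np.sin(3.42),np.cos(.38)])
ball=np.array([509.2,-155.2,75.9]);c=target_rot(-n,[.403,-.915,0]);L=110.7
def rep(offs):
    s,p,r=cur();print(p.round(2),'F',s["force"].round(1),'axial',(s["force"]@n).round(1),'T',s["wrist_torque"].round(2),'g',s["grip_width"],'t',s["time_s"])
    a=p-ball;ax=a@n;lat=a-ax*n
    print('seat offset',(ax-L).round(2),'lateral tool xyz',r.inv().apply(lat).round(2),'ang',np.arccos(np.clip(-r.as_matrix()[:,0]@n,-1,1)).round(4))
    for o in offs: print(o,end=' ');plan(ball+n*(L+o),c)
E
python3 - <<'E'
from fit import *
rep([60,30,16])
snap("wrist","p1");snap("side","p1s");snap("scene","p1c")
E
```

```text
time_s: 17.53
eef_pos: [448.7, -173.4, 234.6]
ee_rot: [0.667, 0.483, 0.493, -0.281]
force: [0.2, -0.2, -4.0]
grip_width: 0.281
[ 448.71 -173.44  234.55] F [ 0.2 -0.2 -4. ] axial -3.8 T [-0.09  0.44 -0.01] g 0.28061014622828967 t 17.5333
seat offset 60.07 lateral tool xyz [0.   0.06 0.93] ang 0.0012
60 lin [0.0002, -0.0002, -0.0031] rot [-0.0001, 0.0006, 0.0024]
30 lin [0.1002, -0.0001, -0.0031] rot [-0.0001, 0.0006, 0.0024]
16 lin [0.1469, -0.0, -0.0031] rot [-0.0001, 0.0006, 0.0024]
```

View pics/p1.png

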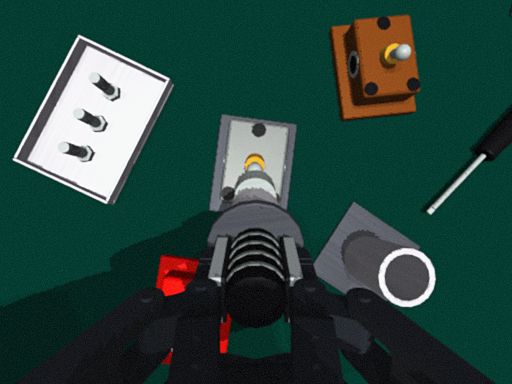

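View pics/p1c.png

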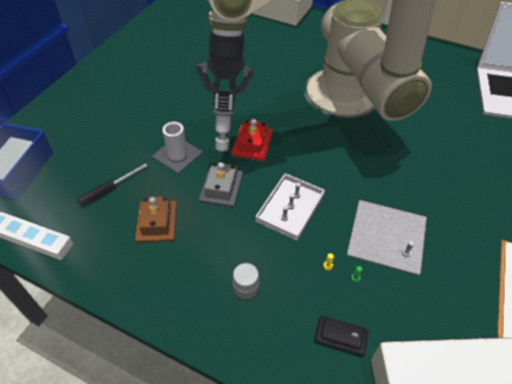

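The coupler is lined up just behind the ball in the wrist view, with the brass base at (256,160). I'll check the gun's axis in the tool frame now that it is tilted.

```bash
python3 - <<'E'
from fit import *
from scipy.optimize import least_squares
s,p,r=cur()
for t in("p1s","p1c"):
    cal,pic,d=load(t);P=r.inv().apply((cloud(cal,d)-p).reshape(-1,3))
    P=P[np.isfinite(P[:,0])]
    near=np.hypot(P[:,1],P[:,2])<30
    for lo,hi,R0 in((32,50,17),(50,71,17),(104,120,16)):
        q=P[near&(P[:,0]>lo)&(P[:,0]<hi)]
        if len(q)<8: continue
        k=least_squares(lambda c:np.hypot(q[:,1]-c[0],q[:,2]-c[1])-R0,[0,0],loss='soft_l1')
        print(t,lo,hi,len(q),k.x.round(1),np.abs(k.fun).mean().round(2))
    q=P[near&(P[:,0]<130)&(P[:,0]>100)];print('mouth x',np.percentile(q[:,0],[90,97,99]).round(1))
    # ball in tool frame from this camera
    q=P[(np.linalg.norm(P-[170.7,0,0],axis=1)<14)];print('ball pts',len(q),q.mean(0).round(1) if len(q) else '')
    if len(q)>8:
        f=least_squares(lambda c:np.linalg.norm(q-c,axis=1)-8,[170.7,0,0],loss='soft_l1');print(' ball',f.x.round(1))
rep([])
E
```

```text
p1s 32 50 56 [1.3 2.5] 0.85
p1s 50 71 77 [1.  2.1] 0.76
p1s 104 120 51 [0.7 2. ] 0.96
mouth x [120.  120.8 121.6]
ball pts 29 [170.2   2.5  -2.5]
 ball [172.    1.8   1.2]
p1c 32 50 100 [-1.1  0.9] 1.12
p1c 50 71 111 [-1.3  0.8] 1.1
p1c 104 120 71 [-1.2  0.8] 0.99
mouth x [117.6 119.4 119.7]
ball pts 43 [170.4   3.9   0.7]
 ball [170.9   0.4   0.9]
[ 448.52 -173.02  234.32] F [-0.8  0.7 -4.2] axial -3.7 T [-0.18  0.42 -0.01] g 0.28428873637434104 t 17.6833
seat offset 59.88 lateral tool xyz [-0.   -0.03  0.46] ang 0.0006
```

```bash
python3 -m jog '[{"linear":[0.03,0.002,-0.0015],"rotation":[0,0,0],"grip":20},{"linear":[0.06,0.002,-0.0015],"rotation":[0,0,0],"grip":20},{"linear":[0.09,0.002,-0.0015],"rotation":[0,0,0],"grip":20},{"linear":[0.12,0.002,-0.0015],"rotation":[0,0,0],"grip":20},{"linear":[0.13,0.002,-0.0015],"rotation":[0,0,0],"grip":20},{"linear":[0.13,0.002,-0.0015],"rotation":[0,0,0],"grip":20},{"linear":[0.13,0.002,-0.0015],"rotation":[0,0,0],"grip":20}]' 80; python3 - <<'E'
from fit import *
snap("scene","p2c");snap("wrist","p2");snap("side","p2s")
rep([13,5,0])
im=[]
for t,(u,v) in {"p2c":(221,165),"p2s":(285,190)}.items():
    im.append(cv2.resize(cv2.imread(f"pics/{t}.png")[v-40:v+40,u-40:u+40],None,fx=5,fy=5,interpolation=cv2.INTER_CUBIC))
cv2.imwrite("pics/p2z.png",np.hstack(im))
E
```

```text
time_s: 18.27
eef_pos: [462.8, -168.4, 198.2]
ee_rot: [0.667, 0.483, 0.493, -0.281]
force: [0.1, 0.5, -3.8]
grip_width: 0.285
[ 462.84 -168.59  198.72] F [-0.6  0.1 -4. ] axial -3.5 T [-0.12  0.45 -0.  ] g 0.2849544598030587 t 18.4167
seat offset 21.26 lateral tool xyz [-0.    0.72  0.22] ang 0.0006
13 lin [0.0275, -0.0024, -0.0008] rot [0.0003, 0.0011, 0.0004]
5 lin [0.0542, -0.0024, -0.0008] rot [0.0003, 0.0011, 0.0004]
0 lin [0.0709, -0.0024, -0.0008] rot [0.0003, 0.0011, 0.0004]
```

View pics/p2z.png

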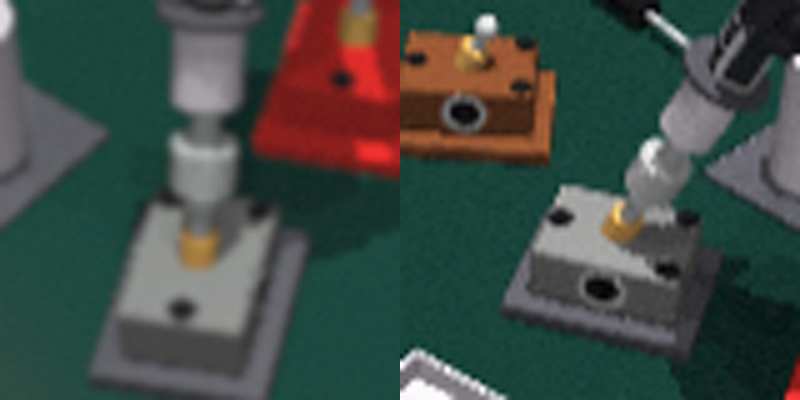

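Both views show the coupler squarely over the nipple with the ball entering its mouth. I'll advance slowly.

```bash
python3 -m jog '[{"linear":[0.01,-0.001,-0.001],"rotation":[0,0.001,0],"grip":20},{"linear":[0.02,-0.001,-0.001],"rotation":[0,0.001,0],"grip":20},{"linear":[0.03,-0.001,-0.001],"rotation":[0,0.001,0],"grip":20},{"linear":[0.04,-0.001,-0.001],"rotation":[0,0.001,0],"grip":20},{"linear":[0.04,-0.001,-0.001],"rotation":[0,0.001,0],"grip":20},{"linear":[0.04,-0.001,-0.001],"rotation":[0,0.001,0],"grip":20}]'; python3 - <<'E'
from fit import *
rep([5,0,-10])
E
```

```text
time_s: 18.92
eef_pos: [466.8, -167.2, 187.2]
ee_rot: [0.667, 0.483, 0.493, -0.281]
force: [0.6, -0.4, -3.5]
grip_width: 0.285
[ 466.76 -167.17  187.21] F [ 0.6 -0.4 -3.5] axial -3.5 T [-0.19  0.36 -0.01] g 0.2847564378685766 t 18.9167
seat offset 9.03 lateral tool xyz [-0.    0.36 -0.11] ang 0.0004
5 lin [0.0134, -0.0012, 0.0004] rot [-0.0, -0.0005, 0.0006]
0 lin [0.0301, -0.0012, 0.0004] rot [-0.0, -0.0005, 0.0006]
-10 lin [0.0634, -0.0012, 0.0004] rot [-0.0, -0.0005, 0.0006]
```

```bash
python3 -m jog '[{"linear":[0.008,0,0],"rotation":[0,0,0],"grip":20},{"linear":[0.016,0,0],"rotation":[0,0,0],"grip":20},{"linear":[0.024,0,0],"rotation":[0,0,0],"grip":20},{"linear":[0.03,0,0],"rotation":[0,0,0],"grip":20},{"linear":[0.03,0,0],"rotation":[0,0,0],"grip":20},{"linear":[0.03,0,0],"rotation":[0,0,0],"grip":20}]'; python3 - <<'E'
from fit import *
rep([0,-10])
E
```

```text
time_s: 19.42
eef_pos: [469.9, -166.1, 178.6]
ee_rot: [0.666, 0.483, 0.493, -0.281]
force: [-0.8, -0.9, -4.7]
grip_width: 0.289
[ 469.86 -166.08  178.62] F [-0.8 -0.9 -4.7] axial -4.0 T [-0.12  0.43  0.02] g 0.28912335839170233 t 19.4167
seat offset -0.17 lateral tool xyz [ 0.    0.24 -0.32] ang 0.0012
0 lin [-0.0006, -0.0008, 0.0011] rot [0.0001, -0.002, 0.0013]
-10 lin [0.0328, -0.0008, 0.0011] rot [0.0001, -0.002, 0.0013]
```

```bash
python3 -m jog '[{"linear":[0.006,0,0],"rotation":[0,0,0],"grip":20},{"linear":[0.012,0,0],"rotation":[0,0,0],"grip":20},{"linear":[0.012,0,0],"rotation":[0,0,0],"grip":20},{"linear":[0.012,0,0],"rotation":[0,0,0],"grip":20}]'; python3 - <<'E'
from fit import *
rep([-10])
E
```

```text
time_s: 19.75
eef_pos: [471.2, -165.8, 175.8]
ee_rot: [0.667, 0.483, 0.493, -0.281]
force: [-5.7, 0.3, 5.6]
grip_width: 0.284
[ 471.24 -165.79  175.83] F [-5.7  0.3  5.6] axial 7.2 T [0.11 0.82 0.16] g 0.2838182975363159 t 19.75
seat offset -3.28 lateral tool xyz [-0.    0.5  -0.19] ang 0.0005
-10 lin [0.0224, -0.0017, 0.0006] rot [0.0011, -0.0009, 0.0006]
```

Firm resistance has begun (7.2 N plus 3.8 N of gun weight, about 11 N). I'll push on about 6.5 mm.

```bash
python3 -m jog '[{"linear":[0.006,0,0],"rotation":[0,0,0],"grip":20},{"linear":[0.012,0,0],"rotation":[0,0,0],"grip":20},{"linear":[0.018,0,0],"rotation":[0,0,0],"grip":20},{"linear":[0.022,0,0],"rotation":[0,0,0],"grip":20},{"linear":[0.022,0,0],"rotation":[0,0,0],"grip":20},{"linear":[0.022,0,0],"rotation":[0,0,0],"grip":20},{"linear":[0.022,0,0],"rotation":[0,0,0],"grip":20},{"linear":[0.022,0,0],"rotation":[0,0,0],"grip":20}]'; python3 - <<'E'
from fit import *
rep([-10])
snap("scene","f1");snap("side","f1s");snap("wrist","f1w");rep([-10])
im=[]
for t,(u,v) in {"f1":(221,165),"f1s":(285,190)}.items():
    im.append(cv2.resize(cv2.imread(f"pics/{t}.png")[v-40:v+40,u-40:u+40],None,fx=5,fy=5,interpolation=cv2.INTER_CUBIC))
cv2.imwrite("pics/f1z.png",np.hstack(im))
# gun pose in tool frame
from scipy.optimize import least_squares
s,p,r=cur()
for t in("f1s","f1"):
    cal,pic,d=load(t);P=r.inv().apply((cloud(cal,d)-p).reshape(-1,3));P=P[np.isfinite(P[:,0])]
    near=np.hypot(P[:,1],P[:,2])<22
    for lo,hi,R0 in((32,50,17),(50,71,17),(92,108,16)):
        q=P[near&(P[:,0]>lo)&(P[:,0]<hi)]
        if len(q)>8:
            k=least_squares(lambda c:np.hypot(q[:,1]-c[0],q[:,2]-c[1])-R0,[0,0],loss='soft_l1');print(t,lo,len(q),k.x.round(1))
    m=near&(P[:,0]>15)&(P[:,0]<125);q=P[m]
    rr=np.hypot(q[:,1],q[:,2]);
    for lo in range(16,124,3):
        b=q[(q[:,0]>=lo)&(q[:,0]<lo+3)]
        print(lo,len(b),end='; ')
    print()
E
```

```text
time_s: 20.42
eef_pos: [473.5, -165.2, 170.3]
ee_rot: [0.667, 0.483, 0.493, -0.281]
force: [-7.0, -0.6, 7.8]
grip_width: 0.281
[ 473.53 -165.18  170.32] F [-7.  -0.6  7.8] axial 9.8 T [0.23 1.06 0.25] g 0.28098939333207396 t 20.4167
seat offset -9.28 lateral tool xyz [-0.    0.65 -0.12] ang 0.0003
-10 lin [0.0024, -0.0022, 0.0004] rot [0.0022, -0.0005, 0.0004]
[ 473.55 -165.2   170.35] F [-7.4  0.9  7.7] axial 9.7 T [0.29 1.1  0.24] g 0.2847293509428017 t 20.5667
seat offset -9.25 lateral tool xyz [-0.    0.67 -0.1 ] ang 0.0002
-10 lin [0.0025, -0.0022, 0.0003] rot [0.0022, -0.0003, 0.0002]
f1s 32 45 [0.3 1.9]
f1s 50 70 [0.9 1.8]
f1s 92 41 [0.9 1.1]
16 6; 19 8; 22 46; 25 3; 28 0; 31 0; 34 3; 37 6; 40 14; 43 9; 46 10; 49 10; 52 9; 55 11; 58 12; 61 8; 64 11; 67 10; 70 8; 73 2; 76 1; 79 1; 82 5; 85 5; 88 35; 91 11; 94 8; 97 7; 100 11; 103 9; 106 4; 109 11; 112 2; 115 0; 118 2; 121 8; 
f1 32 91 [-1.3  1.1]
f1 50 103 [-1.7  0.6]
f1 92 68 [-1.7  0.4]
16 12; 19 46; 22 6; 25 0; 28 2; 31 12; 34 16; 37 11; 40 21; 43 17; 46 11; 49 17; 52 16; 55 17; 58 13; 61 15; 64 14; 67 17; 70 4; 73 1; 76 3; 79 6; 82 5; 85 36; 88 28; 91 9; 94 17; 97 8; 100 16; 103 13; 106 14; 109 7; 112 1; 115 9; 118 10; 121 12;
```

View pics/f1z.png

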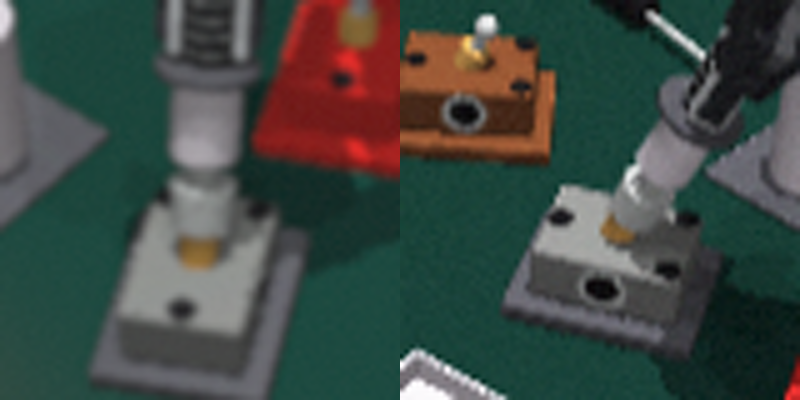

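View pics/f1w.png

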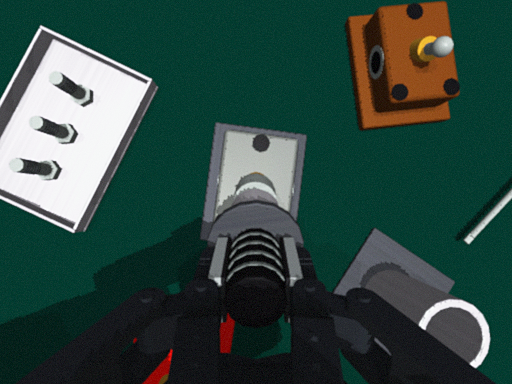

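The axial push is about 13.5 N (half travel). The mouth is now about 112 mm from the TCP, against 121 mm relaxed, so the spring is in about 9 mm. The flange hasn't slipped in the grip and three bolts remain in the tray. I'll hand it in.

```bash
python3 - <<'E'
from fit import *
rep([]);print(np.abs(sense()["dq"]).max())
from rig import finish_job
print(finish_job())
E
```

```text
[ 473.55 -165.2   170.35] F [-7.4  0.9  7.7] axial 9.7 T [0.29 1.1  0.24] g 0.2847293509428017 t 20.5667
seat offset -9.25 lateral tool xyz [-0.    0.67 -0.1 ] ang 0.0002
0.00199475765968919
the job is handed in; nothing more can be done
None
```

I put three bolts upright in the kit tray and left the fourth on the pad. I then took the gun from its stand, pressed its coupler onto the grey block's nipple along its axis, and handed in at 20.6 s while still holding it there. No verdict came back, so what follows rests on my own last checks:

- **Bolts:** the last wrist picture shows all three in the tray.
- **Alignment:** the tool axis is within 0.001 rad of the measured nipple axis, and the gun's fitted axis is within about 0.015 rad of the tool axis. The measured sideways offset from the ball is about 0.7 mm.
- **Snap-on:** I did not see the 2–5 N snap itself in the force readings between steps. I take it as seated because firm resistance began at the expected depth. The mouth's position also puts the seat within about 1 mm of the ball along the axis.
- **Push:** about 13.5 N on the nipple after allowing for the gun's weight. The spring is in about 9 of its 20 mm.
- **Grip:** I commanded 80 N, and the flange did not slip in the fingers. The arm was still, and the gun was well clear of its stand.
- **Disagreement:** the scene and side cameras differ from the wrist camera by 1–2 mm, which is within calibration. They suggested the ball lay about 1 mm more to one side, so I moved about half that way. About 3 N of sideways force remained at the end.
- **Left alone:** I made no contact with the mouse, jar or screwdriver, though I did not measure their positions again at the end.

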